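# Fetch the stapler from behind the jars

## Robot

A 7-joint arm with a two-finger parallel gripper is mounted at the origin on a cart in front of the work surface, level with it; the furniture and walls round the work are solid. World frame = base frame: x ahead of the robot, y to its left, z up, the work surface at z = 0. Lengths are in m, angles in rad, forces in N, time in s.
With the tool pointing down it reaches from about 0.4 to 0.85 m from the base axis. Payload 4.5 kg.
Tool frame: the origin (TCP) lies at the very end of the fingers, on their centre line; the grasp point (between the pads) lies 19 mm behind it (manip.hold_point_z is the distance from the TCP to the grasp point, in m); z points along the fingers, y is the direction in which the jaws open and shut (so a half turn about z gives the same grasp; the last joint's range is limited). The gripper opens to 88 mm and grips with 3 to 60 N. Pads are 18 mm wide; open, the fingers measure 123 mm over their backs; the gripper's body (75 mm by 187 mm) begins 45 mm behind the grasp point.
Start: joints at [1.295, 0.689, -0.195, 1.565, 0.157, 0.902, -0.215], TCP at [0.191, -0.595, 0.239] pointing down, gripper open.
Joint ranges: [-3.01, 3.01], [-0.46, 2.08], [-1.47, 1.51], [0.13, 2.56], [-1, 4.14], [0.04, 2.09], [-2.66, 2.66]. Speed limits (rad/s): [2.57, 2.57, 3.14, 3.14, 3.14, 3.14, 3.14].

## Interface

Orientations are given as a rotation vector (axis times angle).
In Python, from plant import status, camera, camera_model, manip gives the robot as it stands.
- The arm moves only by the shell command python3 -m creep 'ROWS' [OPENING] [FORCE]. ROWS is JSON, one flat list of numbers, 4 for each row, row after row: the shift along the world's x, y, z in mm, then the turn about the world's z in rad. A call has 1 to 8 rows; each row shifts and turns the commanded pose from where the row before left it; what a row does not reach is not made up. A row lasts 1/12 s, in which the tool goes at most 41.7 mm and 7.16 degrees, less where a joint would pass 70% of its speed; a pose out of reach is approached as far as the arm can. A call with a gripper value outside its range is refused whole. OPENING is the finger opening in mm, from 0 to 88.1, set as the call begins (- or left out, the last holds). The fingers move at their own pace and stop on an object; FORCE is the grip in N (left out, the last holds). Time passes only in rows, so rows that do not move let the fingers close. It gives the time, the measured TCP pose, the force and the opening at its end, in the units of the state.
- status.get_state(): the state, without advancing time (a new reading comes with each control period).
- camera(name): name is "side" or "top"; returns the picture (400x640x3 uint8, red, green, blue); there is no depth.
- camera_model(name): a dict with "fovy" (degrees; the focal length in pixels is half the picture's height over the tangent of half this angle, whatever the lens; pixels are square), "cx", "cy" (the principal point, pixels), "R" (3x3) and "t" (3): a world point X has camera coordinates R X + t. Camera axes: x right, y down, z forward; pixel columns grow to the right and rows downward; lengths in m; the calibration is good to about 2 mm. A picture is of the moment at which its call begins. camera_model takes no time and is no camera call.
- manip.hand_in(): hands the job in, once; it reports no verdict.
The state is a dict: "time": time; "q": joint angles; "joint_vel": joint speeds; "tau": joint torques, N m; "eef_pos": TCP position; "eef_rot": TCP orientation; "force": force on the tool from outside, world axes, zero at the start; "torque": the same for the moment, N m; "finger_gap": finger opening in m.
Only numpy, scipy, OpenCV 4.12 (cv2) and the standard library are available. Lean on these libraries where they do the work, as an engineer would, in place of code of your own. Each camera call takes 0.05 s, during which the arm holds its last target.

## Task

The stapler lies on the wooden condiment board behind two jars that stand in its way. Stand both jars upright on the small metal tray, then fetch the stapler and lay it on the middle of the order pad, along the pad's length, and after that put each jar back upright on the same cork seat that it came from. Leave everything released and at rest.

Things in the scene. Friction and masses are not known exactly. Their poses are not given: they have to be found in the camera images.
- jam_jar: loose upright round glass jar with a red lid and red contents, 65 mm in diameter, 97 mm high (the taller jar), 0.29 to 0.47 kg. Origin: centre of its underside; z up. It starts on one of the two cork seats of the condiment board. The tray and both seats are wide enough for it.
- honey_jar: loose upright glass jar with many flat sides and a green lid, 64 x 68 mm across, 84 mm high (the shorter jar; lid the top 20 mm or so), about 0.25 kg. Origin: centre of its underside; z up. It starts on the other cork seat. Its yaw hardly matters for a grasp.
- stapler: loose closed red and black stapler lying on its base, 130 mm long (its x axis), 32 mm wide (its y axis; its upper arm 28 mm), 34 mm high, 0.15 to 0.25 kg. Origin: centre of its underside; z up. It starts on the dark lane of the condiment board, roughly along the lane, a few mm behind the jars.
- rack: the condiment board, fixed: flat light wooden slab 150 mm (x) by 180 mm (y), 12 mm high, flat top. Its x axis points away from the robot, give or take 0.35 rad. Origin: centre of its underside. Two flush round cork seats of 72 mm diameter lie in its front part, 82 mm apart, a flush dark lane 40 x 142 mm runs along y in its back part.
- seat_left (a point): centre of the left cork seat (rack x = -30 mm, y = +41 mm), on the board's top, axes as the rack's
- seat_right (a point): centre of the right cork seat (rack x = -30 mm, y = -41 mm), on the board's top, axes as the rack's
- lane (a point): centre of the dark lane (rack x = +32 mm, y = 0), on the board's top, axes as the rack's
- tray: the side tray, fixed: small bare metal tray 195 mm (x) by 115 mm (y), with a rim 14 mm high and 4 mm thick round a flat floor 4 mm above the worktop. Origin: centre of its underside. Both jars fit side by side along its x axis, for instance at x = +45 and -45 mm.
- order_pad: the order pad, fixed: flat white paper block 150 mm long (x) by 100 mm wide (y), 13 mm high, with a red band along one short edge. Origin: centre of its underside.
Things that resemble listed ones, but are neither listed nor needed, are in the scene too. Leave any turquoise look-alike of the honey_jar alone.

How it is judged:
By the outcome, as a careful person would: the job done as asked, in the order asked, and still so for the second after the job is handed in, with the robot touching nothing.
It also fails if it takes over 122 s, if anything falls off the work surface, if the arm or the gripper's body presses on something with over 40 N, if the wrist force passes 120 N, or if a joint passes its speed limit or range.

## Working session

There is one attempt and no reset: what is moved stays moved. The work goes in short steps, Python scripts to look and compute and a shell command to move; the robot and the scene stay as the last step left them, time stands still between calls to the robot, and variables do not carry over. Pictures are saved under pics/ and viewed, and the job is handed in when it is done.

```bash
ls; mkdir -p pics; python3 - <<'E'
from plant import status, camera, camera_model, manip
import cv2
for n in ("side","top"):
    im=camera(n); cv2.imwrite(f"pics/{n}0.png",im[:,:,::-1]); m=camera_model(n); print(n,m)
print(status.get_state(), manip.hold_point_z)
E
```

```text
pics
side {'fovy': 48.63750733209313, 'cx': 320.3530258171037, 'cy': 201.75092668349342, 'R': array([[-0.99898524, -0.044997  , -0.00194021],
       [-0.02383492,  0.56473248, -0.82492977],
       [ 0.03821506, -0.82404642, -0.56523191]]), 't': array([ 0.44921969, -0.01405849,  1.11808891])}
top {'fovy': 50.43674836134922, 'cx': 319.76717810698767, 'cy': 197.36288031049145, 'R': array([[ 8.01340168e-03, -9.99967622e-01,  7.34957424e-04],
       [-9.79024824e-01, -7.99520366e-03, -2.03584062e-01],
       [ 2.03583347e-01,  9.11859306e-04, -9.79057194e-01]]), 't': array([0.12213333, 0.43723694, 0.94339215])}
{'time': 0.1, 'q': array([ 1.29480105,  0.68988494, -0.19452023,  1.56621711,  0.15731886,
        0.90252234, -0.21511639]), 'joint_vel': array([ 0.00063565, -0.0019443 , -0.00034716, -0.00398066,  0.00061395,
        0.00049062,  0.00040576]), 'tau': array([-2.30061523e-03, -5.28500819e+01, -1.27137959e+00, -1.53837991e+01,
       -5.25563385e-02,  1.95022920e-03,  3.75284401e-05]), 'eef_pos': array([ 0.19032135, -0.59472735,  0.23800582]), 'eef_rot': array([-3.10238942e+00, -4.84542889e-01,  6.09849333e-04]), 'force': array([-0.05312285, -0.08339084, -0.08658833]), 'torque': array([ 0.02309605, -0.05864135, -0.03532847]), 'finger_gap': 0.08845358971430715} 0.0187
```

View pics/side0.png

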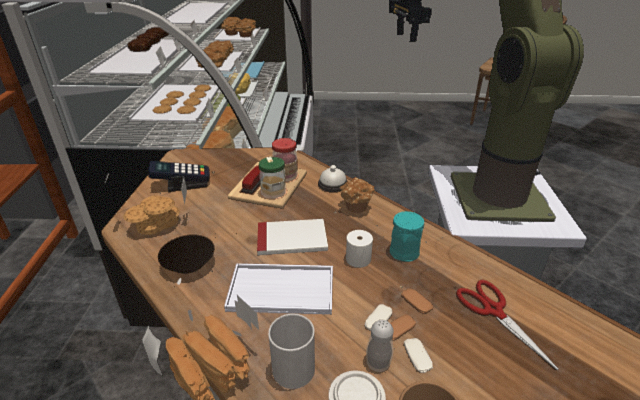

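View pics/top0.png

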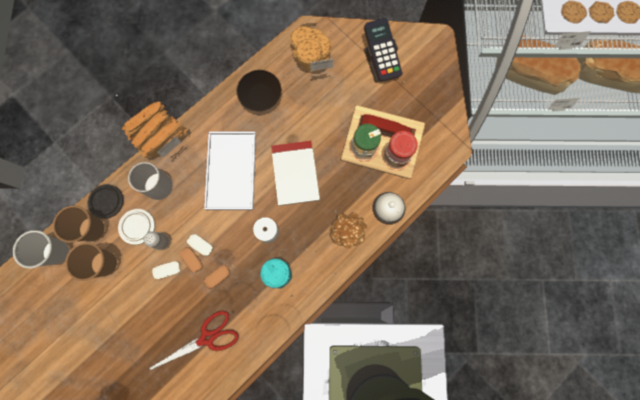

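The top view shows the board at about (383,142), with the green-lid jar at (367,137), the red-lid jar at (402,147) and the red stapler at (388,126). The white tray is at (230,171) and the pad at (296,172). The turquoise look-alike at (275,272) is to be left alone. Next I'll measure.

```bash
cat > h.py <<'E'
import numpy as np, cv2
from plant import status, camera, camera_model, manip
def K(n):
    m=camera_model(n); f=200/np.tan(np.radians(m["fovy"])/2); return m,f
def ray(n,u,v,z):
    m,f=K(n); d=m["R"].T@np.array([(u-m["cx"])/f,(v-m["cy"])/f,1]); c=-m["R"].T@m["t"]
    return c+d*(z-c[2])/d[2]
def proj(n,X):
    m,f=K(n); p=m["R"]@np.array(X,float)+m["t"]; return np.array([m["cx"]+f*p[0]/p[2],m["cy"]+f*p[1]/p[2]])
def snap(n,name,roi=None,s=1):
    im=camera(n)[:,:,::-1].copy(); cv2.imwrite(f"pics/{name}_full.png",im)
    if roi: 
        x0,y0,x1,y1=roi; cv2.imwrite(f"pics/{name}.png",cv2.resize(im[y0:y1,x0:x1],None,fx=s,fy=s,interpolation=cv2.INTER_CUBIC))
    return im
E
python3 - <<'E'
from h import *
t=cv2.imread("pics/top0.png"); s=cv2.imread("pics/side0.png")
a=cv2.resize(t[95:185,330:440],None,fx=5,fy=5,interpolation=cv2.INTER_CUBIC)
cv2.imwrite("pics/tc.png",a)
b=cv2.resize(s[130:220,220:330],None,fx=5,fy=5,interpolation=cv2.INTER_CUBIC); cv2.imwrite("pics/sc.png",b)
cv2.imwrite("pics/tp.png",cv2.resize(t[120:220,195:330],None,fx=5,fy=5,interpolation=cv2.INTER_CUBIC))
for n,u,v in (("top",470,185),("top",470,150),("top",445,25)): print(ray(n,u,v,0),ray(n,u,v,.3))
E
```

```text
[ 0.47953138 -0.24222928  0.        ] [ 0.40709025 -0.13349665  0.3       ]
[ 0.56927643 -0.24797195  0.        ] [ 0.47024574 -0.13753789  0.3       ]
[ 0.91666179 -0.20370785  0.        ] [ 0.71470817 -0.10638831  0.3       ]
```

View pics/tc.png

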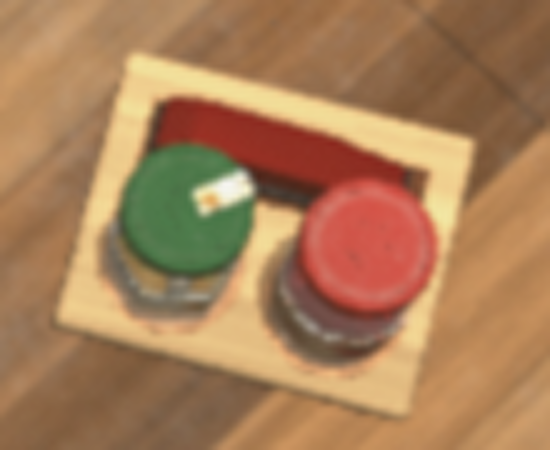

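View pics/sc.png

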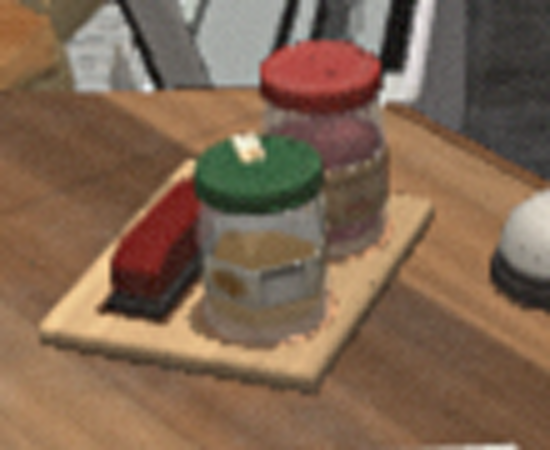

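View pics/tp.png

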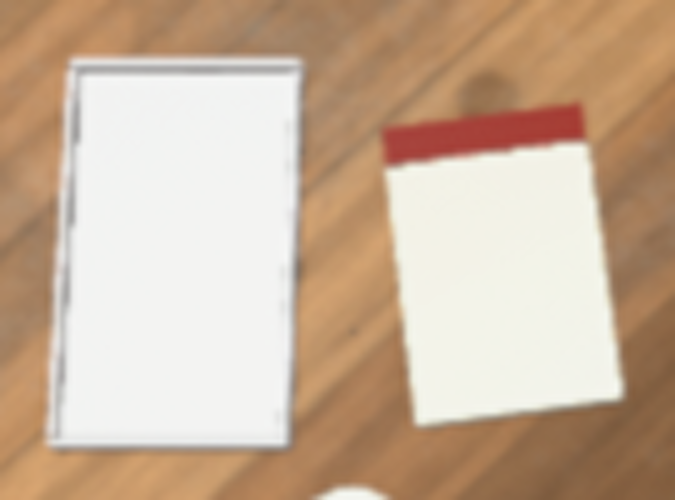

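```bash
python3 - <<'E'
from h import *
t=cv2.imread("pics/top0.png"); s=cv2.imread("pics/side0.png")
f=lambda p,o:(p[0]/5-.4+o[0],p[1]/5-.4+o[1])
def quad(pts,o,z,nm):
    P=np.array([ray("top",*f(p,o),z)[:2] for p in pts]); c=P.mean(0)
    L=[np.linalg.norm(P[i]-P[(i+1)%4]) for i in range(4)]
    e=(P[0]-P[3])+(P[1]-P[2]); print(nm,c.round(4),np.round(L,4),"yaw x(up)",np.arctan2(e[1],e[0]).round(3)); return c,np.arctan2(e[1],e[0])
quad([(133,55),(475,140),(407,408),(58,318)],(330,95),.012,"rack")
quad([(72,60),(302,60),(290,445),(49,445)],(195,120),.014,"tray")
quad([(383,128),(583,103),(623,398),(416,425)],(195,120),.013,"pad")
# lids: masks
hsv=cv2.cvtColor(t,cv2.COLOR_BGR2HSV)
for nm,lo,hi,roi,zt in (("green",(50,80,20),(85,255,200),(345,105,390,165),.084),("redlid",(0,120,150),(8,255,255),(380,110,425,170),.097)):
    m=cv2.inRange(hsv,lo,hi)
    if nm=="redlid": m|=cv2.inRange(hsv,(172,120,150),(180,255,255))
    x0,y0,x1,y1=roi; mm=np.zeros_like(m); mm[y0:y1,x0:x1]=m[y0:y1,x0:x1]
    cs,_=cv2.findContours(mm,cv2.RETR_EXTERNAL,cv2.CHAIN_APPROX_NONE); c=max(cs,key=cv2.contourArea); c=cv2.convexHull(c)
    el=cv2.minEnclosingCircle(c); print(nm,el,cv2.boundingRect(c), ray("top",*el[0],.012+zt-.006))
for nm,lo,hi,zt in (("green",(50,80,20),(85,255,200),.084),):
    hs=cv2.cvtColor(s,cv2.COLOR_BGR2HSV); m=cv2.inRange(hs,lo,hi); mm=np.zeros_like(m); mm[150:180,255:290]=m[150:180,255:290]
    print(cv2.boundingRect(mm))
# side top ellipses by eye
print("honey side",ray("side",220+259/5-.4,130+168/5-.4,.096),"jam side",ray("side",220+320/5-.4,130+72/5-.4,.109))
# stapler red
m=cv2.inRange(hsv,(0,120,60),(8,255,170))|cv2.inRange(hsv,(172,120,60),(180,255,170))
ys,xs=np.nonzero(m[108:140,355:425]); print(len(xs))
# stapler arm ends by eye on tc (back edge at top z=.046)
for p in ((165,100),(405,168),(158,145)): print(ray("top",*f(p,(330,95)),.046))
E
```

```text
rack [ 0.5888 -0.0302] [0.1761 0.1439 0.1753 0.1435] yaw x(up) -0.271
tray [0.5105 0.3441] [0.1141 0.1941 0.1151 0.1941] yaw x(up) 0.007
pad [0.5058 0.1869] [0.0995 0.1502 0.1    0.1504] yaw x(up) 0.138
green ((367.0, 136.5), 12.619529724121094) (355, 125, 25, 24) [0.56992752 0.0187339  0.09      ]
redlid ((403.5, 143.0), 14.151071548461914) (390, 130, 27, 27) [ 0.55050374 -0.06159571  0.103     ]
(259, 158, 25, 14)
honey side [0.56630552 0.02474203 0.096     ] jam side [ 0.5448852  -0.05165245  0.109     ]
467
[0.64168631 0.02352174 0.046     ]
[ 0.60780092 -0.09156439  0.046     ]
[0.61854602 0.02718807 0.046     ]
```

```bash
python3 - <<'E'
from h import *
s=cv2.imread("pics/side0.png");t=cv2.imread("pics/top0.png")
def mark(im,n,X,c=(255,255,0)):
    pts=[proj(n,x) for x in X]; return pts
c=np.array([.5888,-.0302]);y=-.271;R=np.array([[np.cos(y),-np.sin(y)],[np.sin(y),np.cos(y)]])
P=lambda a,b,z:[*(c+R@[a,b]),z]
cir=lambda a,b,r,z:[P(a+r*np.cos(k),b+r*np.sin(k),z) for k in np.linspace(0,6.28,40)]
for n,im,o in (("side",s,(220,130)),("top",t,(330,95))):
    b=cv2.resize(im[o[1]:o[1]+90,o[0]:o[0]+110],None,fx=6,fy=6,interpolation=cv2.INTER_CUBIC)
    for X in ([P(*q,.012) for q in((.075,.09),(.075,-.09),(-.075,-.09),(-.075,.09),(.075,.09))],cir(-.03,.041,.032,.096),cir(-.03,-.041,.0325,.109),cir(-.03,.041,.036,.012),cir(-.03,-.041,.036,.012)):
        p=np.array([(proj(n,x)-o)*6+2.5 for x in X]).astype(np.int32); cv2.polylines(b,[p],False,(255,255,0),1)
    cv2.imwrite(f"pics/ov_{n}.png",b)
E
```

```text
(no output)
```

View pics/ov_side.png

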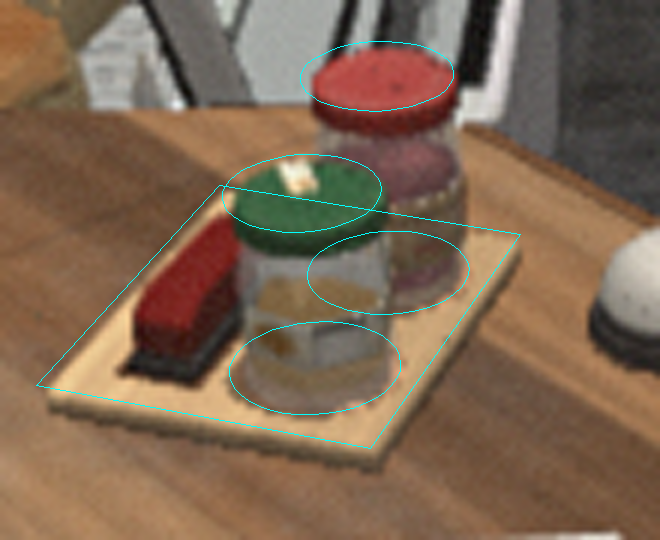

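View pics/ov_top.png

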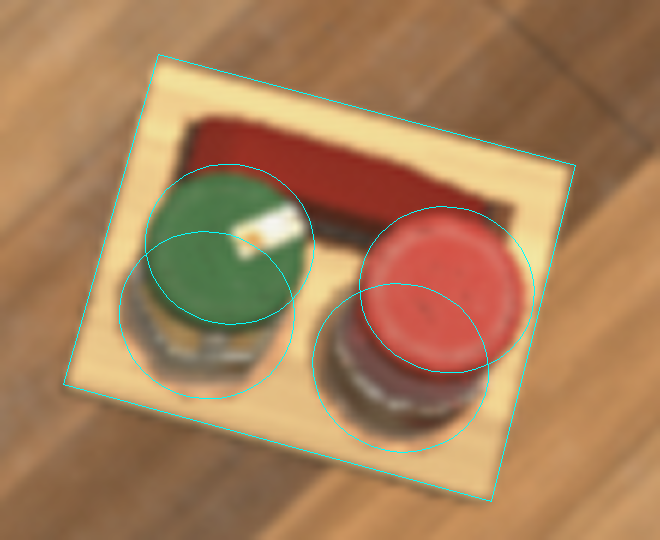

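The overlay of the rack model is within about 1.5 px in both views. Averaging the two gives rack ≈ (0.587, -0.029), yaw -0.27, with the jam on the right seat ≈ (0.547,-0.0605) and the honey on the left seat ≈ (0.569,0.0185). I'll take the jam first, with the jaws along rack x and the fingertips above the stapler. I'm moving off the start pose clear of the case.

```bash
python3 -m creep '[10,35,5,0, 10,35,5,0, 10,35,5,0, 10,35,5,0, 10,35,5,0, 20,30,0,0.1, 20,30,0,0.1, 20,30,0,0.1]' 88 15
```

```text
time: 0.77
eef_pos: [0.3009, -0.3287, 0.2639]
eef_rot: [2.994, 0.95, -0.0]
force: [0.8, 0.2, 1.1]
finger_gap: 0.088
```

```bash
python3 -m creep '[20,33,0,0.09, 20,33,0,0.09, 20,33,0,0.09, 25,30,0,0.09, 25,30,0,0.09, 30,25,0,0.08, 30,25,0,0.08, 30,25,0,0.08]'; python3 -m creep '[23,17,-15,0, 23,17,-15,0, 0,0,-15,0, 0,0,-15,0,0,0,0,0]'; python3 -c "
from h import *
snap('top','t1',(300,60,460,180),5);snap('side','s1',(200,60,360,220),4)"
```

```text
time: 1.43
eef_pos: [0.5014, -0.0948, 0.2636]
eef_rot: [-2.497, -1.906, 0.001]
force: [0.5, -0.2, 0.1]
finger_gap: 0.0883
time: 1.85
eef_pos: [0.5446, -0.0619, 0.2008]
eef_rot: [-2.497, -1.9, 0.008]
force: [0.3, 0.0, -0.1]
finger_gap: 0.0879
```

View pics/t1.png

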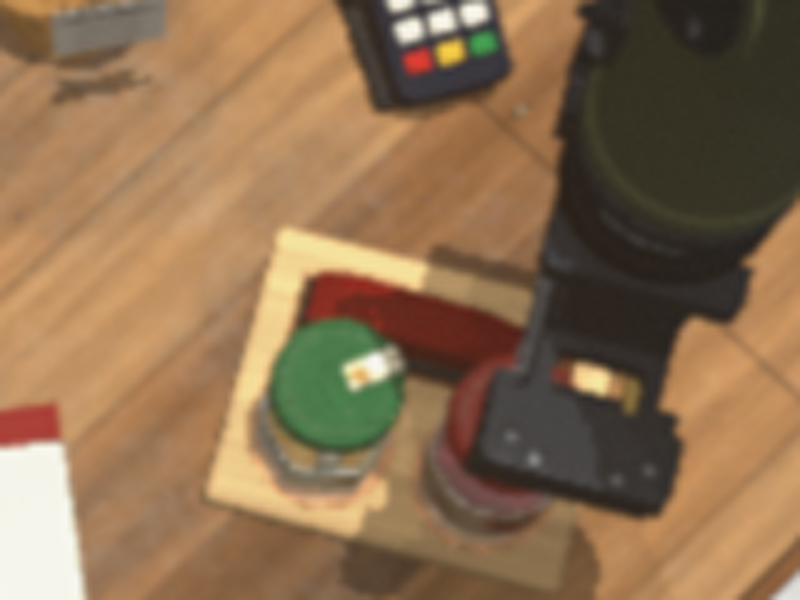

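View pics/s1.png

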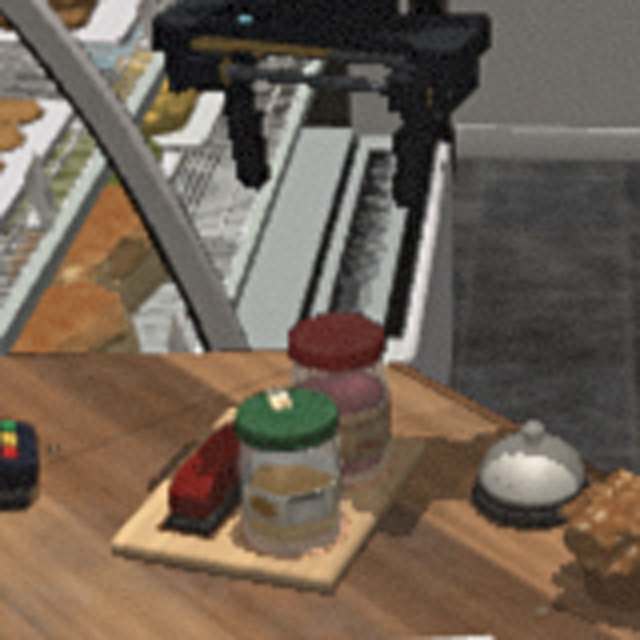

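The gripper is centred over the jam jar: the fingers at side-crop (250,170) and (408,190) straddle the lid at (337,340). Going down.

```bash
python3 -m creep '[2,1,-18,0, 0,0,-18,0, 0,0,-18,0, 0,0,-18,0, 0,0,-18,0, 0,0,-18,0, 0,0,0,0]'; python3 -m creep '[0,0,-15,0, 0,0,-15,0, 0,0,-12,0, 0,0,0,0]'
```

```text
time: 2.53
eef_pos: [0.5473, -0.0618, 0.0942]
eef_rot: [-2.5, -1.899, 0.004]
force: [-1.0, -1.0, -0.7]
finger_gap: 0.0877
time: 2.87
eef_pos: [0.5484, -0.0615, 0.0536]
eef_rot: [-2.501, -1.9, 0.001]
force: [0.2, 0.4, -0.7]
finger_gap: 0.0881
```

```bash
python3 -c "
from h import *
snap('side','s2',(200,60,360,220),4)"
```

```text
(no output)
```

View pics/s2.png

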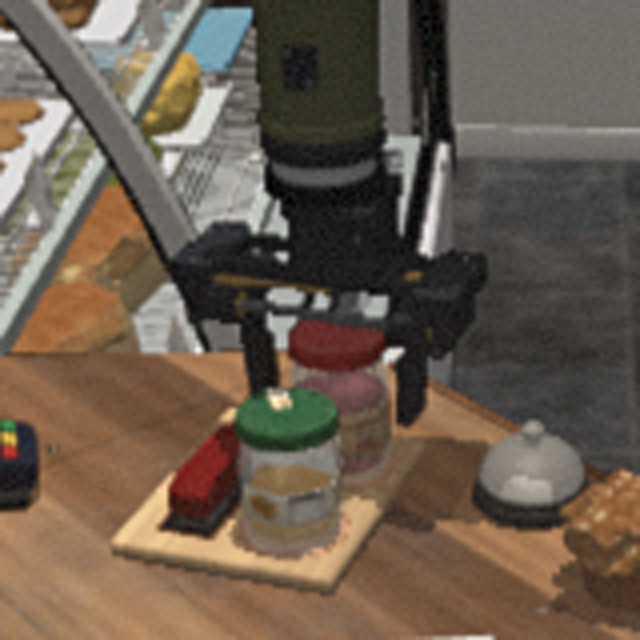

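The fingers straddle the jar evenly, with the lid centre at 338 and the finger midpoint at 336 in the crop. Closing.

```bash
python3 -m creep '[0,0,0,0,0,0,0,0,0,0,0,0,0,0,0,0,0,0,0,0,0,0,0,0,0,0,0,0,0,0,0,0]' 50 25;  python3 -m creep '[0,0,0,0,0,0,0,0,0,0,0,0]'
```

```text
time: 3.58
eef_pos: [0.5474, -0.0612, 0.0545]
eef_rot: [-2.501, -1.9, 0.003]
force: [-3.7, 1.7, 6.4]
finger_gap: 0.0626
time: 3.83
eef_pos: [0.5474, -0.0612, 0.0545]
eef_rot: [-2.501, -1.9, 0.003]
force: [-3.3, -0.1, 7.1]
finger_gap: 0.0627
```

```bash
python3 -m creep '[0,0,5,0, 0,0,10,0, 0,0,20,0, 0,0,20,0, 0,0,25,0, 0,0,25,0, 0,0,20,0,0,0,0,0]';python3 -c "
from h import *
snap('side','s3',(200,60,360,220),4)"
```

```text
time: 4.5
eef_pos: [0.5512, -0.0612, 0.1829]
eef_rot: [2.498, 1.897, 0.01]
force: [0.6, 0.4, -5.2]
finger_gap: 0.0627
```

View pics/s3.png

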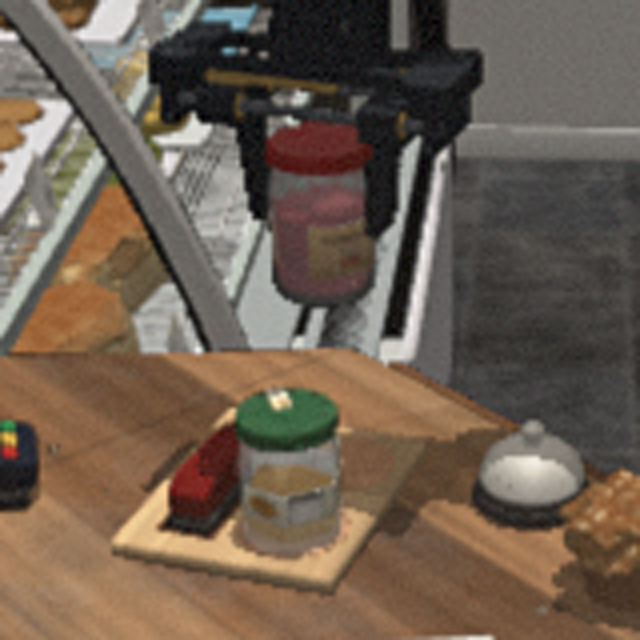

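The jam jar is held upright, hanging at crop (320,210). Carrying it to the tray.

```bash
python3 -m creep '[0,12,4,0.115, 0,22,2,0.115, 0,26,0,0.115, 0,26,0,0.115, 0,26,0,0.115, 0,26,0,0.115, 0,26,0,0.115, 0,26,0,0.115]'; python3 -m creep '[1,30,0,0.115, 1,30,0,0.115, 1,30,0,0.115, 1,30,0,0.115, 1,30,0,0.115, 1,30,0,0.115, 1,22,0,0.115, 1,14,0,0.115]';python3 -m creep '[0,0,0,0,0,0,0,0,0,0,0,0]'
```

```text
time: 5.22
eef_pos: [0.5474, 0.1292, 0.1829]
eef_rot: [-1.388, -2.816, 0.004]
force: [0.2, -0.6, -5.1]
finger_gap: 0.0623
time: 5.88
eef_pos: [0.5547, 0.3477, 0.1826]
eef_rot: [0.011, -3.139, -0.001]
force: [-0.4, 0.7, -4.0]
finger_gap: 0.063
time: 6.13
eef_pos: [0.5565, 0.3425, 0.183]
eef_rot: [-0.008, -3.14, 0.005]
force: [-0.2, -0.5, -5.5]
finger_gap: 0.0625
```

```bash
python3 -m creep '[2,2,-10,0, 0,0,-20,0, 0,0,-25,0, 0,0,-25,0, 0,0,-20,0, 0,0,-15,0, 0,0,-8,0, 0,0,0,0]';python3 -c "
from h import *
snap('side','s4',(180,160,400,320),3.6)"
```

```text
time: 6.8
eef_pos: [0.5581, 0.3451, 0.0596]
eef_rot: [-0.004, -3.139, 0.004]
force: [0.2, -0.4, -4.4]
finger_gap: 0.0623
```

View pics/s4.png

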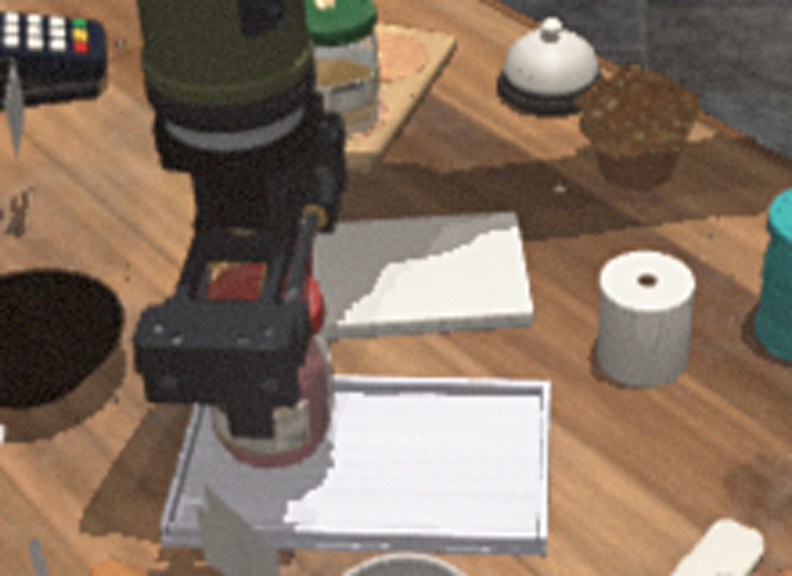

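```bash
python3 -m creep '[0,0,-5,0, 0,0,-3,0, 0,0,-2,0, 0,0,-1,0, 0,0,0,0]';python3 -m creep '[0,0,-1,0, 0,0,0,0]'
```

```text
time: 7.27
eef_pos: [0.5586, 0.3468, 0.0508]
eef_rot: [0.003, 3.141, 0.0]
force: [-0.6, -0.2, -3.8]
finger_gap: 0.0625
time: 7.43
eef_pos: [0.5586, 0.3468, 0.0498]
eef_rot: [0.003, 3.141, 0.0]
force: [0.2, 0.5, -5.0]
finger_gap: 0.0627
```

```bash
python3 -m creep '[0,0,-1,0, 0,0,-1,0, 0,0,0,0]';python3 -m creep '[0,0,-1,0, 0,0,0,0]';python3 -m creep '[0,0,-1,0, 0,0,0,0]'
```

```text
time: 7.68
eef_pos: [0.5585, 0.3466, 0.0475]
eef_rot: [-0.003, -3.141, 0.0]
force: [-0.7, -0.6, -4.4]
finger_gap: 0.0627
time: 7.85
eef_pos: [0.5586, 0.3468, 0.0467]
eef_rot: [-0.003, -3.142, -0.0]
force: [1.0, 0.2, -4.5]
finger_gap: 0.0629
time: 8.02
eef_pos: [0.5586, 0.3469, 0.0466]
eef_rot: [0.003, 3.141, 0.0]
force: [-1.2, -1.1, 2.7]
finger_gap: 0.0625
```

Contact was felt at z 0.0466, which matches the predicted 0.0465. Releasing and retreating.

```bash
python3 -m creep '[0,0,0,0,0,0,0,0,0,0,0,0,0,0,0,0,0,0,0,0,0,0,0,0]' 88; python3 -m creep '[0,0,10,0, 0,0,20,0, 0,0,25,0, 0,0,30,0, 0,0,30,0, 0,-5,20,0,0,-20,10,0,0,-30,0,0]'; python3 -m creep '[0,-30,0,0,0,-30,0,0,0,-30,0,0,0,-30,0,0,0,-30,0,0,0,-20,0,0,0,-10,0,0,0,0,0,0]';python3 -c "
from h import *
snap('side','s5',(180,120,400,320),3);snap('top','t5',(190,90,440,220),3.2)"
```

```text
time: 8.52
eef_pos: [0.5586, 0.3469, 0.0458]
eef_rot: [0.003, 3.141, 0.0]
force: [1.1, -0.1, 1.1]
finger_gap: 0.0881
time: 9.18
eef_pos: [0.5585, 0.2964, 0.1952]
eef_rot: [-0.004, 3.137, 0.012]
force: [0.5, -1.2, -0.3]
finger_gap: 0.0882
time: 9.85
eef_pos: [0.5589, 0.1089, 0.191]
eef_rot: [0.009, 3.141, -0.003]
force: [0.6, 0.8, 0.7]
finger_gap: 0.0883
```

View pics/s5.png

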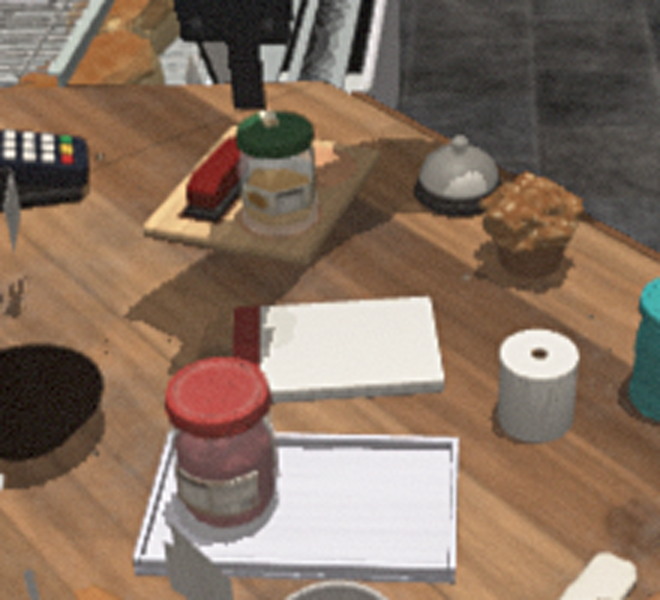

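View pics/t5.png

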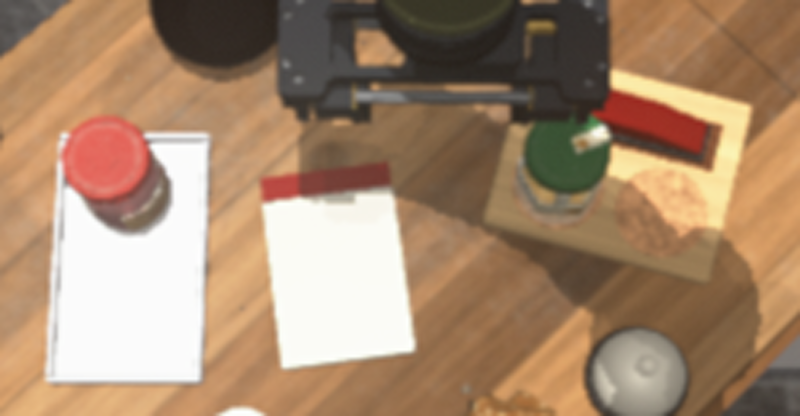

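The jam stands on the far half of the tray. Now the honey, with the jaws along rack y.

```bash
python3 -c "
from h import *
print(ray('top',190+662/3.2-.3,90+208/3.2-.3,.012))"; python3 -m creep '[2,-20,0,-0.09, 2,-25,0,-0.09, 2,-25,0,-0.09, 2,-15,0,0, 2,-5,-5,0, 0,0,-10,0, 0,0,-10,0, 0,0,0,0]';python3 -c "
from h import *
snap('side','s6',(200,60,360,220),4);snap('top','t6',(300,60,460,180),5)"
```

```text
[ 0.5517375  -0.06224615  0.012     ]
time: 10.62
eef_pos: [0.5671, 0.0238, 0.1635]
eef_rot: [-0.419, -3.11, -0.001]
force: [-0.3, 0.3, 0.1]
finger_gap: 0.0878
```

View pics/s6.png

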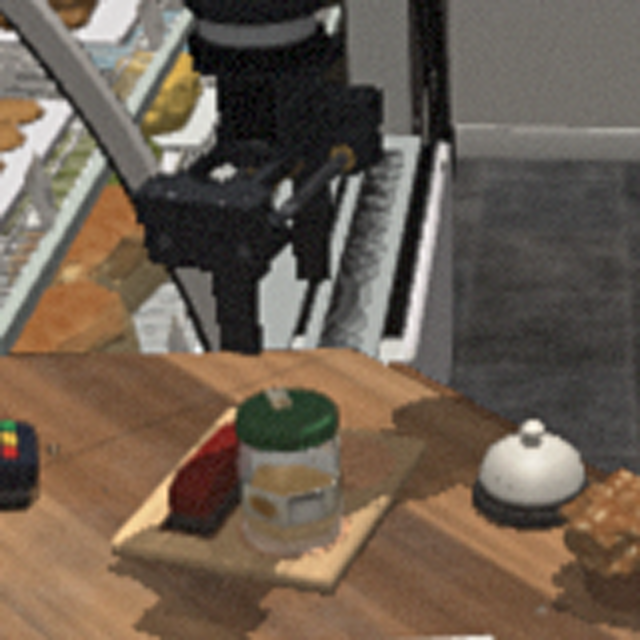

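View pics/t6.png

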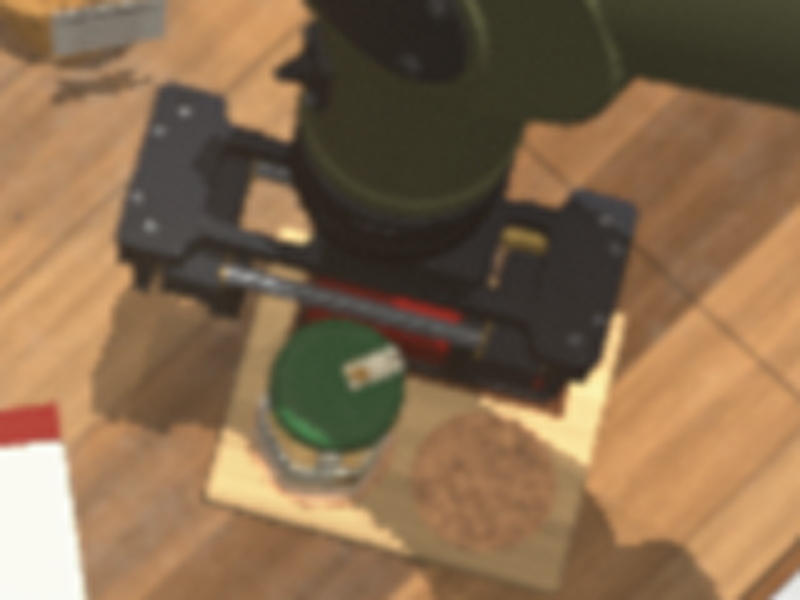

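```bash
python3 -m creep '[2,-5,-10,0, 0,0,-18,0, 0,0,-18,0, 0,0,-18,0, 0,0,-18,0, 0,0,-18,0, 0,0,-12,0,0,0,0,0]';python3 -c "
from h import *
snap('side','s7',(200,60,360,220),4)"
```

```text
time: 11.38
eef_pos: [0.5692, 0.0164, 0.0513]
eef_rot: [-0.424, -3.109, 0.002]
force: [0.7, 0.0, 0.5]
finger_gap: 0.0884
```

View pics/s7.png

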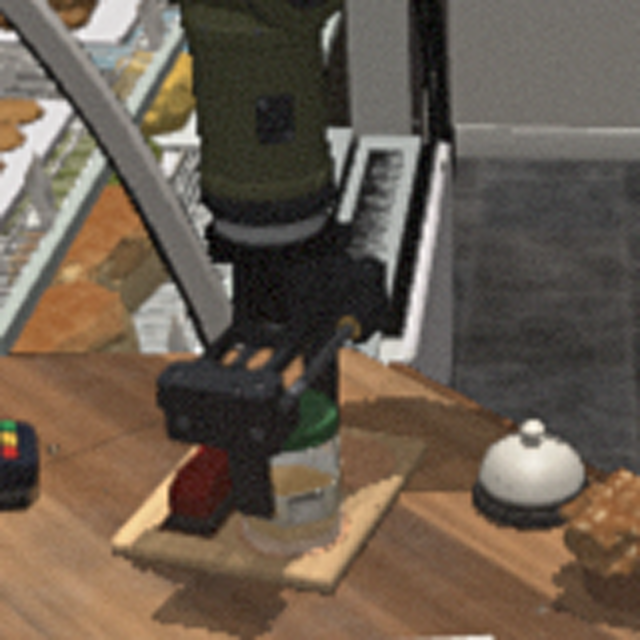

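The near finger at crop col 255 and the far finger at about 325 give a midpoint of 290, against the jar centre at 292. Closing.

```bash
python3 -m creep '[0,0,-3,0,0,0,0,0]'; python3 -m creep '[0,0,0,0,0,0,0,0,0,0,0,0,0,0,0,0,0,0,0,0,0,0,0,0,0,0,0,0,0,0,0,0]' 50 20;  python3 -m creep '[0,0,0,0,0,0,0,0,0,0,0,0]'
```

```text
time: 11.6
eef_pos: [0.5711, 0.017, 0.0513]
eef_rot: [0.425, 3.111, 0.001]
force: [0.5, -0.5, -0.4]
finger_gap: 0.0877
time: 12.27
eef_pos: [0.571, 0.0171, 0.0512]
eef_rot: [0.425, 3.112, 0.001]
force: [-0.3, 0.6, 4.6]
finger_gap: 0.0645
time: 12.52
eef_pos: [0.571, 0.0171, 0.0512]
eef_rot: [0.425, 3.112, 0.001]
force: [-0.7, 0.5, 5.9]
finger_gap: 0.0645
```

```bash
python3 -m creep '[0,0,5,0, 0,0,10,0, 0,0,20,0, 0,0,20,0, 0,0,25,0, 0,0,25,0, 0,0,20,0,0,0,0,0]';python3 -c "
from h import *
snap('side','s8',(200,60,360,220),4)"
```

```text
time: 13.18
eef_pos: [0.5724, 0.0175, 0.1797]
eef_rot: [0.425, 3.107, 0.003]
force: [0.3, -0.1, -1.4]
finger_gap: 0.0645
```

View pics/s8.png

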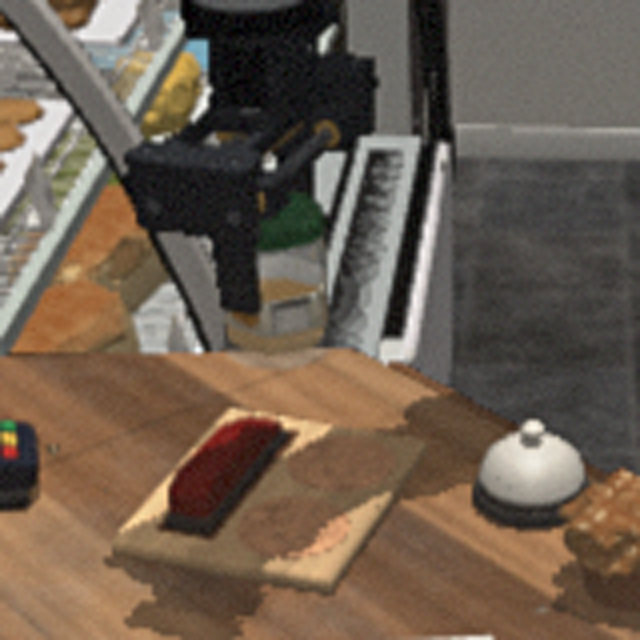

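```bash
python3 -m creep '[-10,15,0,0.03, -12,25,0,0.03, -12,33,0,0.03, -12,36,0,0.03, -12,36,0,0.03, -12,36,0,0.03, -12,36,0,0.03,-12,36,0,0.03]'; python3 -m creep '[-12,36,0,0.03,-7,25,0,0,0,13,0,0,0,0,0,0,0,0,0,0]'; python3 -c "
from h import *
snap('side','s9',(180,140,400,320),3.4)"
```

```text
time: 13.9
eef_pos: [0.475, 0.2701, 0.1741]
eef_rot: [-0.048, -3.139, 0.004]
force: [1.2, -0.2, -2.4]
finger_gap: 0.0644
time: 14.32
eef_pos: [0.4578, 0.3422, 0.1744]
eef_rot: [-0.003, -3.141, 0.005]
force: [0.2, -0.4, -2.6]
finger_gap: 0.0641
```

View pics/s9.png

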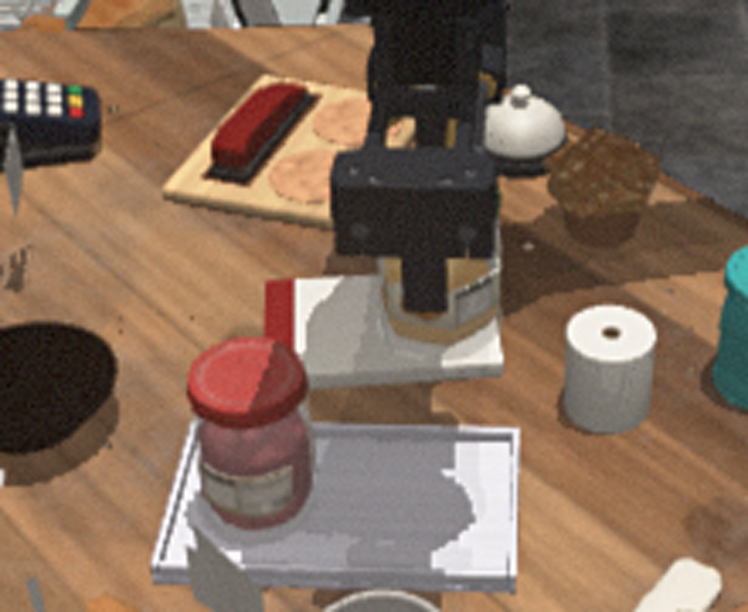

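```bash
python3 -c "
from h import *
for x in (.4578,.4478,.4378): print(x,(proj('side',(x,.345,.155))-[180,140])*3.4)
print('jam',(proj('side',(.5586,.3469,.03))-[180,140])*3.4)
print('finger',(proj('side',(.4578,.3422+.033,.1744))-[180,140])*3.4)
t=cv2.imread('pics/top0.png')
im=camera('top')[:,:,::-1].copy();cv2.imwrite('pics/t9.png',cv2.resize(im[60:220,180:340],None,fx=4,fy=4))
"
```

```text
0.4578 [430.02895049 292.70535508]
0.4478 [449.69881319 293.21665502]
0.4378 [469.38838156 293.7284672 ]
jam [253.31151085 468.56165753]
finger [424.81809979 298.95506246]
```

View pics/t9.png

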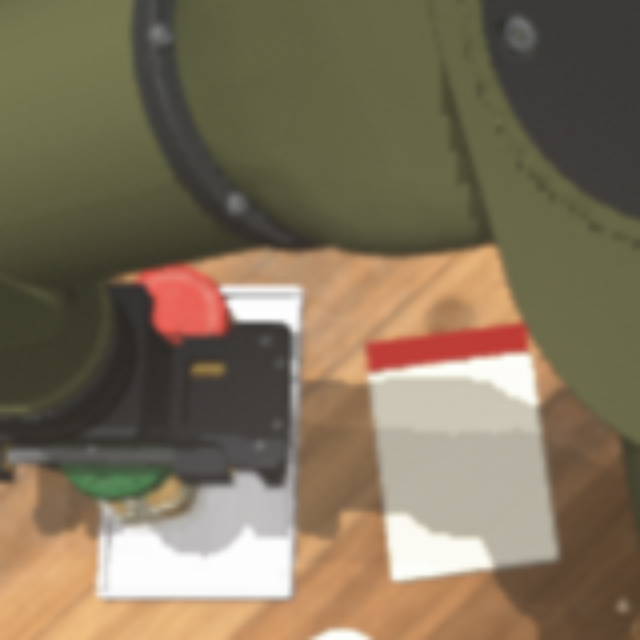

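The honey jar sits about 5 mm to -x of the tool centre (crop col 441 against 430), so I'm correcting +4 mm and lowering.

```bash
python3 -m creep '[4,2,-10,0, 0,0,-20,0, 0,0,-25,0, 0,0,-25,0, 0,0,-20,0, 0,0,-12,0, 0,0,-8,0, 0,0,0,0]'; python3 -m creep '[0,0,-2,0,0,0,0,0]'
```

```text
time: 15.08
eef_pos: [0.4616, 0.3444, 0.0541]
eef_rot: [-0.004, -3.14, 0.003]
force: [-0.0, 0.5, -2.5]
finger_gap: 0.0645
time: 15.25
eef_pos: [0.4621, 0.3462, 0.0545]
eef_rot: [0.003, 3.141, 0.002]
force: [-0.4, 0.2, -2.2]
finger_gap: 0.0643
```

```bash
python3 -m creep '[0,0,-4,0,0,0,-2,0,0,0,0,0]'; python3 -m creep '[0,0,-2,0,0,0,0,0]'; python3 -m creep '[0,0,-1,0,0,0,0,0]'; python3 -m creep '[0,0,-1,0,0,0,0,0]'
```

```text
time: 15.5
eef_pos: [0.4617, 0.3456, 0.0478]
eef_rot: [0.003, 3.141, -0.0]
force: [0.0, 0.1, -2.4]
finger_gap: 0.0648
time: 15.67
eef_pos: [0.4616, 0.3457, 0.0456]
eef_rot: [-0.003, -3.142, 0.0]
force: [0.5, -0.4, -3.0]
finger_gap: 0.0646
time: 15.83
eef_pos: [0.4615, 0.3457, 0.0446]
eef_rot: [-0.003, -3.142, 0.0]
force: [0.7, -0.7, -1.6]
finger_gap: 0.0643
time: 16.0
eef_pos: [0.4615, 0.3457, 0.0436]
eef_rot: [-0.003, -3.141, 0.0]
force: [0.4, 0.1, -2.9]
finger_gap: 0.0644
```

```bash
python3 -m creep '[0,0,-1,0,0,0,0,0]'; python3 -m creep '[0,0,-1,0,0,0,0,0]'
```

```text
time: 16.17
eef_pos: [0.4615, 0.3458, 0.0433]
eef_rot: [0.003, 3.141, -0.0]
force: [-0.6, -1.8, 2.7]
finger_gap: 0.0641
time: 16.33
eef_pos: [0.4616, 0.3457, 0.0431]
eef_rot: [0.003, 3.141, -0.0]
force: [-1.7, -3.7, 10.2]
finger_gap: 0.0645
```

```bash
python3 -m creep '[0,0,1,0,0,0,0,0,0,0,0,0,0,0,0,0,0,0,0,0,0,0,0,0]' 88; python3 -m creep '[0,0,10,0, 0,0,20,0, 0,0,25,0, 0,0,30,0, 0,0,30,0, 0,-5,20,0,0,-20,10,0,0,-30,0,0]'; python3 -m creep '[0,-30,0,0,0,-30,0,0,-10,-20,0,0,-20,0,0,0,-20,0,0,0,0,0,0,0,0,0,0,0]';python3 -c "
from h import *
snap('side','s10',(180,120,400,320),3);snap('top','t10',(190,60,440,220),3.2)"
```

```text
time: 16.83
eef_pos: [0.4615, 0.3458, 0.0426]
eef_rot: [-0.003, -3.141, -0.0]
force: [1.0, -0.4, -0.5]
finger_gap: 0.0879
time: 17.5
eef_pos: [0.4618, 0.2949, 0.1916]
eef_rot: [-0.003, 3.137, 0.012]
force: [1.0, -0.5, -0.2]
finger_gap: 0.0878
time: 18.08
eef_pos: [0.4113, 0.2108, 0.1885]
eef_rot: [-0.0, 3.141, -0.0]
force: [1.0, 0.5, 0.3]
finger_gap: 0.088
```

View pics/s10.png

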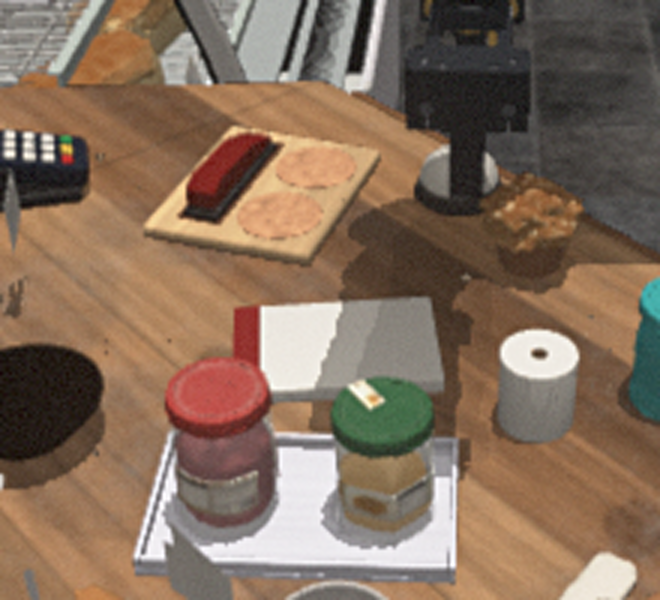

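View pics/t10.png

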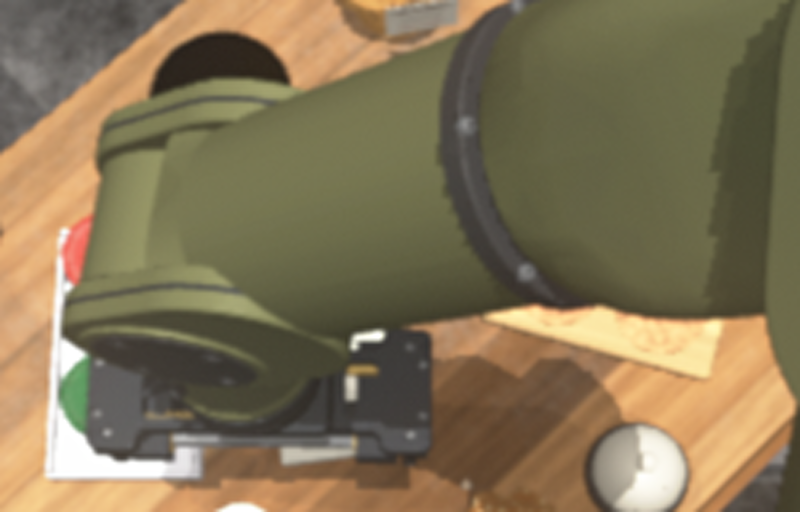

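Both jars stand in the tray. The lane and both cork seats are clear to see now: seats at crop (316,165) and (281,214), stapler at (232,172). Measuring the stapler and seats in the side view.

```bash
python3 - <<'E'
from h import *
print(status.get_state()['q'].round(2))
im=cv2.imread('pics/s10_full.png'); hs=cv2.cvtColor(im,cv2.COLOR_BGR2HSV)
cv2.imwrite('pics/s10z.png',cv2.resize(im[155:215,220:315],None,fx=8,fy=8,interpolation=cv2.INTER_CUBIC))
E
```

```text
[-0.04  0.7  -0.87  2.07  0.81  0.75  0.14]
```

View pics/s10z.png

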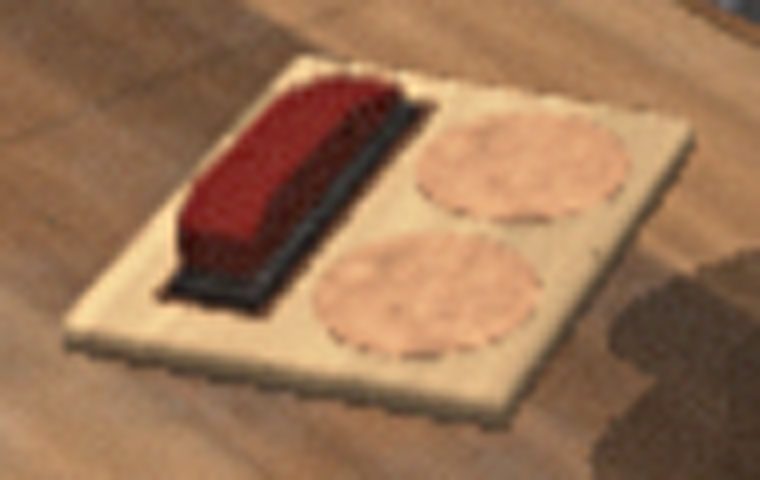

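```bash
python3 - <<'E'
from h import *
g=lambda x,y,z:ray('side',x/8-.44+220,y/8-.44+155,z)
print('R',g(523,165,.012),'L',g(427,293,.012))
a,b,c=g(160,298,.013),g(265,310,.013),g(437,103,.013)
print(a,b,c,'w',np.linalg.norm(a-b),'l',np.linalg.norm(c-b),'diag',np.linalg.norm(a-c),'cen',(a+c)/2,'ang',np.arctan2(*(b-c)[[1,0]]))
q=np.array([g(x,y,.012) for x,y in((300,55),(693,125),(510,410),(65,328))]);print('rack',q.mean(0))
E
```

```text
R [ 0.54702903 -0.06009977  0.012     ] L [0.56861321 0.01919066 0.012     ]
[0.65187749 0.02711512 0.013     ] [0.61769679 0.03254956 0.013     ] [ 0.58084134 -0.09827501  0.013     ] w 0.03461001512710526 l 0.13591685707658233 diag 0.14411390631221427 cen [ 0.61635941 -0.03557995  0.013     ] ang 1.2961965022052517
rack [ 0.58485796 -0.02354634  0.012     ]
```

The seats match my earlier estimates within 1 mm: R (0.547,-0.060), L (0.5686,0.019). The stapler centre is ≈ (0.615,-0.036), long axis at 1.296 rad, measured size 136 x 35 mm. Moving over it with the jaws across its width.

```bash
python3 -m creep '[6,-10,0,-0.11, 12,-14,0,-0.115, 13,-16,0,-0.115, 13,-16,0,-0.115, 13,-16,0,-0.115, 13,-16,0,-0.115, 13,-16,0,-0.115, 13,-16,0,-0.115]' 72 30; python3 -m creep '[13,-16,0,-0.115, 13,-16,0,-0.115, 13,-16,0,-0.115, 13,-16,0,-0.115, 13,-16,0,-0.115, 13,-16,0,-0.115, 13,-16,0,-0.115, 13,-15,0,-0.115]';python3 -m creep '[4,-1,-20,-0.01, 4,0,-20,0, 0,0,-10,0, 0,0,0,0]'
```

```text
time: 18.85
eef_pos: [0.5092, 0.0898, 0.1878]
eef_rot: [1.399, 2.812, 0.001]
force: [-0.3, -0.3, -0.0]
finger_gap: 0.0719
time: 19.52
eef_pos: [0.613, -0.0377, 0.1877]
eef_rot: [2.502, 1.899, 0.001]
force: [-0.8, -0.4, 1.0]
finger_gap: 0.0718
time: 19.85
eef_pos: [0.6183, -0.0374, 0.1352]
eef_rot: [-2.503, -1.893, 0.006]
force: [0.2, 0.7, -0.7]
finger_gap: 0.0719
```

```bash
python3 -m creep '[-3,1,-20,0, 0,0,-20,0, 0,0,-20,0,0,0,0,0]';python3 -c "
from h import *
snap('side','s11',(200,100,320,220),5);snap('top','t11',(330,60,450,180),5)"
```

```text
time: 20.18
eef_pos: [0.6145, -0.0361, 0.0753]
eef_rot: [-2.503, -1.894, 0.007]
force: [-0.1, 0.1, 0.1]
finger_gap: 0.0719
```

View pics/s11.png

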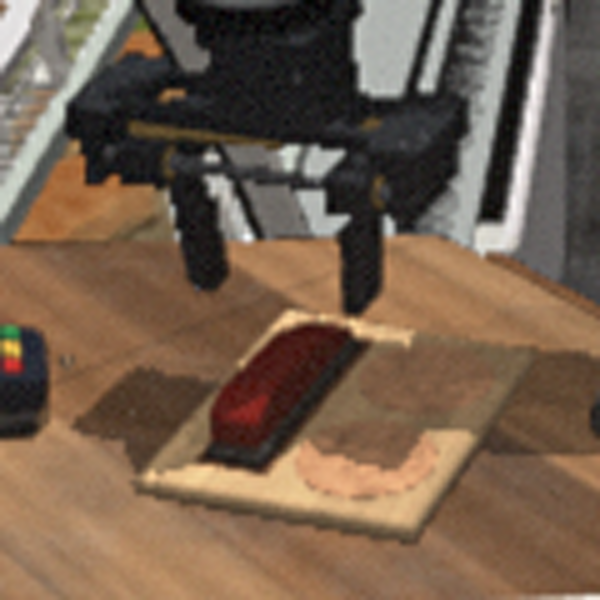

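View pics/t11.png

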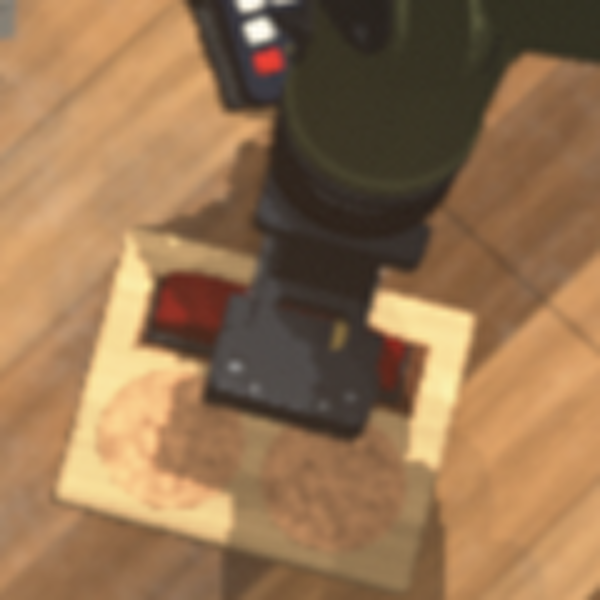

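The fingers straddle the stapler (finger midpoint at side-crop (285,290), stapler at (285,390)). Lowering and gripping.

```bash
python3 -m creep '[0,0,-15,0, 0,0,-15,0, 0,0,-12,0,0,0,-8,0,0,0,-4,0,0,0,0,0,0,0,0,0]'
```

```text
time: 20.87
eef_pos: [0.6169, -0.0362, 0.0242]
eef_rot: [2.506, 1.895, 0.001]
force: [-0.3, 0.5, -0.8]
finger_gap: 0.0721
```

```bash
python3 -m creep '[-1,0,-3,0,0,0,0,0]'; python3 -m creep '[0,0,0,0,0,0,0,0,0,0,0,0,0,0,0,0,0,0,0,0,0,0,0,0,0,0,0,0,0,0,0,0]' 18 25; python3 -m creep '[0,0,0,0,0,0,0,0,0,0,0,0,0,0,0,0]'
```

```text
time: 21.03
eef_pos: [0.6156, -0.0363, 0.021]
eef_rot: [2.506, 1.895, 0.0]
force: [-0.0, -0.9, 0.6]
finger_gap: 0.072
time: 21.7
eef_pos: [0.6159, -0.0363, 0.0212]
eef_rot: [2.506, 1.894, 0.001]
force: [-0.3, 0.7, 4.0]
finger_gap: 0.0277
time: 22.03
eef_pos: [0.6159, -0.0363, 0.0213]
eef_rot: [2.505, 1.894, 0.001]
force: [-0.9, 0.2, 6.0]
finger_gap: 0.0275
```

```bash
python3 -m creep '[0,0,5,0, 0,0,10,0, 0,0,20,0, 0,0,20,0, 0,0,20,0, 0,0,20,0, 0,0,10,0,0,0,0,0]';python3 -c "
from h import *
snap('side','s12',(200,60,360,220),4);snap('top','t12',(330,60,450,180),5)"
```

```text
time: 22.7
eef_pos: [0.6171, -0.0362, 0.1283]
eef_rot: [2.504, 1.893, 0.006]
force: [-0.1, -0.3, -1.2]
finger_gap: 0.0277
```

View pics/s12.png

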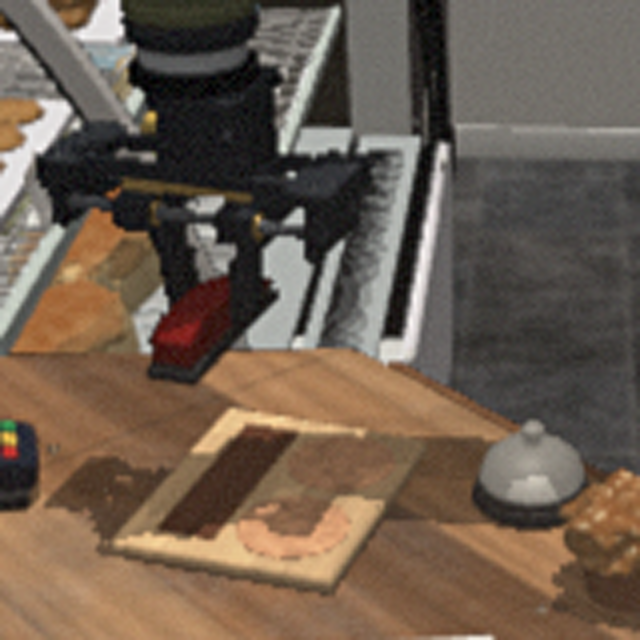

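View pics/t12.png

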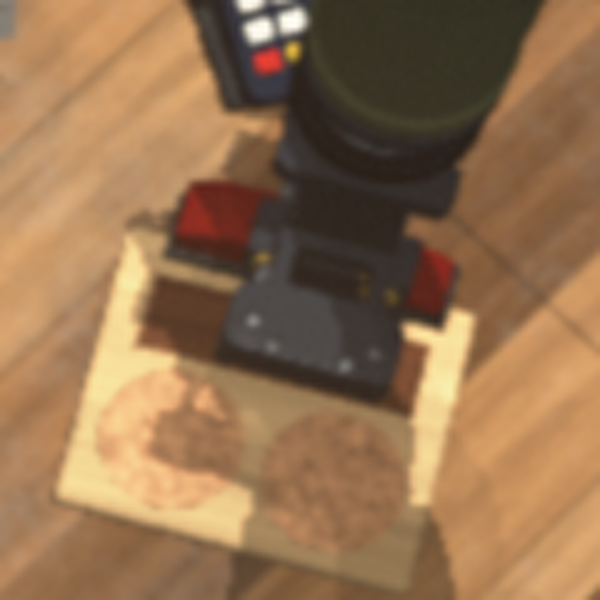

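```bash
python3 - <<'E'
from h import *
print(status.get_state()['q'].round(2))
print(ray('top',330+311/5-.4,60+261/5-.4,.145))
im=cv2.imread('pics/s0.png') if 0 else cv2.imread('pics/side0.png')
cv2.imwrite('pics/padz.png',cv2.resize(im[210:262,250:335],None,fx=8,fy=8,interpolation=cv2.INTER_CUBIC))
E
```

```text
[ 0.19  0.84 -0.38  1.68  0.44  0.7  -0.69]
[ 0.60705689 -0.02979436  0.145     ]
```

View pics/padz.png

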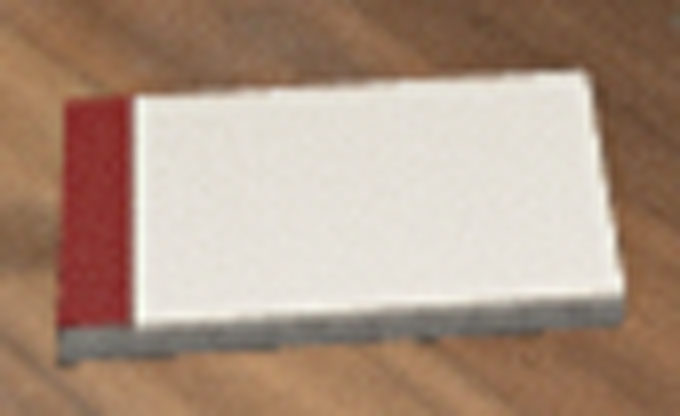

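```bash
python3 - <<'E'
from h import *
q=np.array([ray('side',x/8-.44+250,y/8-.44+210,.013) for x,y in((65,98),(585,70),(624,295),(60,328))])
print(q.round(4),q.mean(0)); e=(q[0]-q[1])+(q[3]-q[2]); print(np.arctan2(e[1],e[0]),np.linalg.norm(q[0]-q[1]),np.linalg.norm(q[1]-q[2]))
E
python3 -m creep '[-4,10,0,-0.08, -7,14,0,-0.09, -8,16,0,-0.09, -8,16,0,-0.09, -8,16,0,-0.09, -8,16,0,-0.09, -8,16,0,-0.09, -8,16,0,-0.09]'; python3 -m creep '[-8,16,0,-0.09, -8,16,0,-0.09, -8,16,0,-0.09, -8,16,0,-0.09, -8,16,0,-0.09, -8,16,0,0, -8,8,0,0, 0,0,0,0]'
```

```text
[[0.586  0.1497 0.013 ]
 [0.4384 0.13   0.013 ]
 [0.424  0.2295 0.013 ]
 [0.5712 0.2491 0.013 ]] [0.50491766 0.18954957 0.013     ]
0.13253787546373916 0.1489367270385119 0.1004997248579025
time: 23.47
eef_pos: [0.5551, 0.0842, 0.1242]
eef_rot: [3.01, 0.899, -0.005]
force: [-0.9, 0.7, -1.9]
finger_gap: 0.0278
time: 24.13
eef_pos: [0.4976, 0.1901, 0.1246]
eef_rot: [-3.134, -0.22, 0.006]
force: [-0.4, 0.6, -1.6]
finger_gap: 0.0277
```

Pad: side view (0.505,0.1895), yaw 0.133; top view (0.506,0.187), yaw 0.138. They agree. Lowering partway and checking.

```bash
python3 -m creep '[4,-2,-15,0, 0,0,-25,0, 0,0,-15,0, 0,0,-10,0, 0,0,0,0,0,0,0,0]'; python3 -c "
from h import *
print(status.get_state()['eef_pos'],status.get_state()['eef_rot'])
snap('side','s13',(220,160,360,270),5);snap('top','t13',(200,90,340,220),5)"
```

```text
time: 24.63
eef_pos: [0.5046, 0.1848, 0.0604]
eef_rot: [3.134, 0.21, -0.001]
force: [0.3, -0.0, -1.3]
finger_gap: 0.0277
[0.50460851 0.18477129 0.0604112 ] [ 3.13362811e+00  2.10180976e-01 -1.38003434e-03]
```

View pics/s13.png

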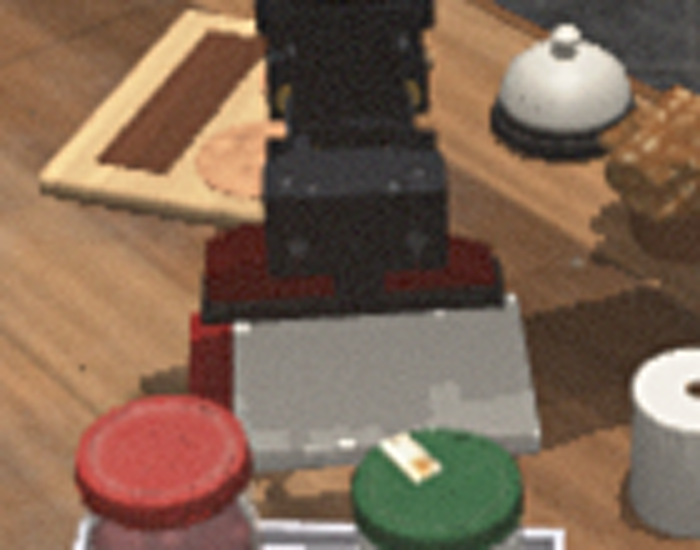

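View pics/t13.png

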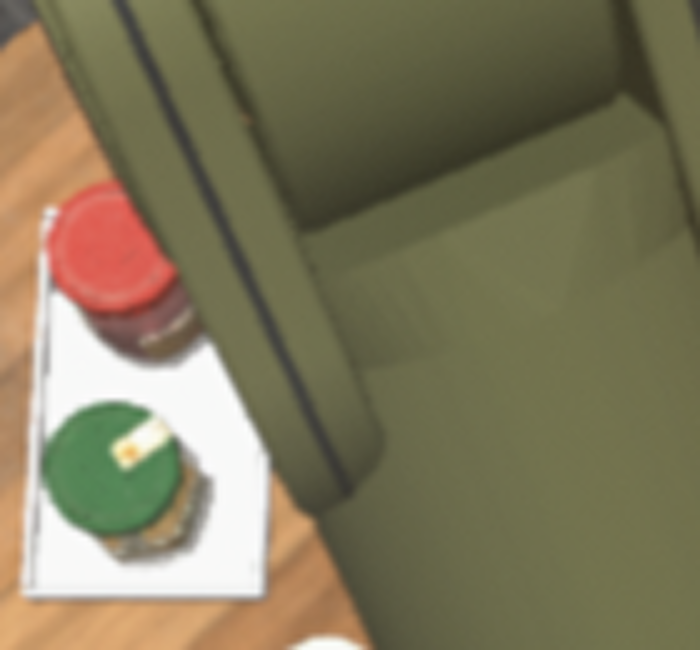

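```bash
python3 - <<'E'
from h import *
g=lambda x,y,z:ray('side',x/5-.4+220,y/5-.4+160,z)
a=g(203,322,.052);b=g(503,305,.052);print(a,b,(a+b)/2,np.linalg.norm(a-b),np.arctan2(*(a-b)[[1,0]]))
E
```

```text
[0.56790325 0.20838386 0.052     ] [0.44130062 0.19098718 0.052     ] [0.50460194 0.19968552 0.052     ] 0.12779229510873502 0.1365564936128652
```

The stapler centre is (0.507,0.184) and its angle of 0.137 matches the pad. Shifting (-2,+4) mm and setting it down.

```bash
python3 -m creep '[-2,4,-8,0, 0,0,-10,0, 0,0,-8,0, 0,0,-4,0, 0,0,-2,0,0,0,0,0]'; python3 -m creep '[0,0,-2,0,0,0,0,0]';python3 -m creep '[0,0,-1,0,0,0,0,0]'
```

```text
time: 25.23
eef_pos: [0.5022, 0.1895, 0.028]
eef_rot: [3.134, 0.212, -0.002]
force: [0.3, 0.8, -2.5]
finger_gap: 0.0277
time: 25.4
eef_pos: [0.5027, 0.1896, 0.0267]
eef_rot: [3.134, 0.211, 0.0]
force: [0.6, 0.2, -2.1]
finger_gap: 0.0278
time: 25.57
eef_pos: [0.5027, 0.1897, 0.0258]
eef_rot: [-3.134, -0.211, -0.0]
force: [0.4, -0.0, -1.3]
finger_gap: 0.0274
```

```bash
python3 -m creep '[0,-1,-2,0,0,0,0,0]';python3 -m creep '[0,0,-1,0,0,0,0,0]';python3 -m creep '[0,0,-1,0,0,0,0,0]'
```

```text
time: 25.73
eef_pos: [0.5025, 0.1885, 0.0236]
eef_rot: [3.134, 0.211, -0.0]
force: [0.7, -0.3, -2.1]
finger_gap: 0.0275
time: 25.9
eef_pos: [0.5025, 0.1887, 0.0226]
eef_rot: [3.134, 0.211, -0.0]
force: [1.1, -0.4, -0.5]
finger_gap: 0.0275
time: 26.07
eef_pos: [0.5025, 0.1887, 0.0216]
eef_rot: [3.134, 0.212, -0.0]
force: [0.0, -0.6, -2.6]
finger_gap: 0.0274
```

```bash
python3 -m creep '[0,0,-1,0,0,0,0,0]';python3 -m creep '[0,0,-1,0,0,0,0,0]'
```

```text
time: 26.23
eef_pos: [0.5026, 0.1888, 0.0212]
eef_rot: [-3.134, -0.212, -0.0]
force: [-1.3, 0.5, 3.4]
finger_gap: 0.0275
time: 26.4
eef_pos: [0.5026, 0.1888, 0.0212]
eef_rot: [-3.134, -0.212, -0.001]
force: [-2.7, -1.0, 14.3]
finger_gap: 0.028
```

```bash
python3 -m creep '[0,0,1,0,0,0,0,0,0,0,0,0,0,0,0,0,0,0,0,0,0,0,0,0]' 60; python3 -m creep '[0,0,10,0, 0,0,20,0, 0,0,30,0, 0,0,30,0, 0,0,30,0, -10,0,20,0,-20,-20,10,0,-20,-30,0,0]'; python3 -m creep '[-10,-40,0,0,-10,-40,0,0,0,-40,0,0,0,-40,0,0,0,-30,0,0,0,-10,0,0,0,0,0,0]';python3 -c "
from h import *
snap('side','s14',(220,160,360,270),5);snap('top','t14',(190,90,340,220),5)"
```

```text
time: 26.9
eef_pos: [0.5025, 0.1887, 0.0205]
eef_rot: [3.134, 0.212, -0.0]
force: [-0.2, 0.9, 0.6]
finger_gap: 0.0598
time: 27.57
eef_pos: [0.4542, 0.142, 0.1736]
eef_rot: [-3.13, -0.219, -0.012]
force: [0.3, -1.4, -0.6]
finger_gap: 0.0596
time: 28.15
eef_pos: [0.4321, -0.065, 0.1713]
eef_rot: [3.133, 0.201, 0.001]
force: [0.4, 0.7, 0.4]
finger_gap: 0.0599
```

View pics/s14.png

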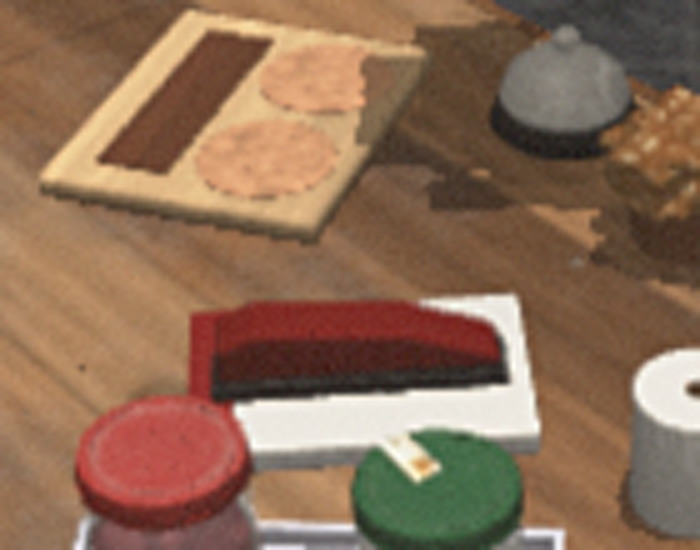

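View pics/t14.png

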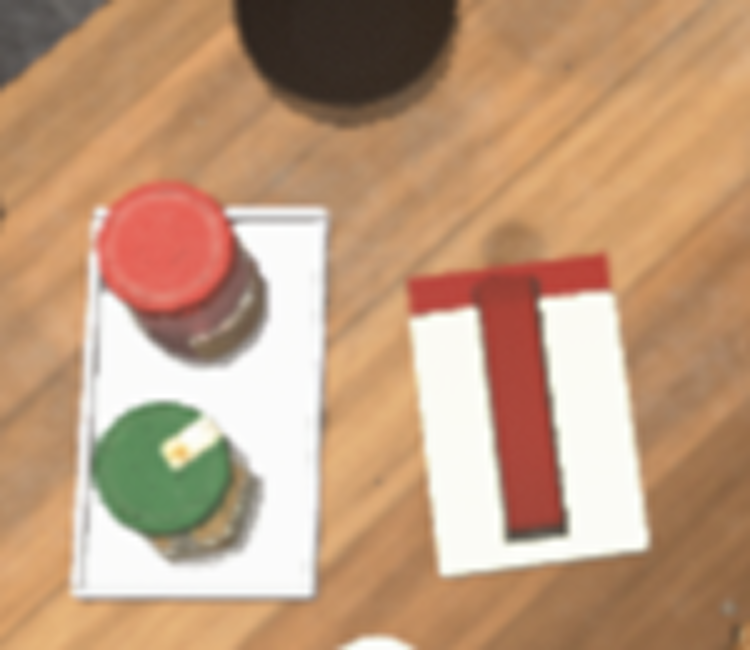

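The stapler lies on the middle of the pad and parallel to it: the stapler spans crop (507,280)-(536,538) and the pad centre is (526,415). Measuring it and the jar positions.

```bash
python3 - <<'E'
from h import *
g=lambda x,y,z:ray('side',x/5-.4+220,y/5-.4+160,z)
h=lambda x,y,z:ray('top',x/5-.4+190,y/5-.4+90,z)
a=g(213,398,.014);b=g(507,382,.014);m=(a+b)/2;print(m+np.array([.0022,-.0159,0]),np.linalg.norm(a-b),np.arctan2(*(a-b)[[1,0]]))
c=np.array([h(*p,.013) for p in((408,280),(608,255),(648,548),(441,577))]).mean(0); print('pad',c)
n=h(536,538,.016); f=h(508,272,.046); print('stapler top ends',n,f,(n+f)/2)
print('honey',h(163,468,.088),'side',g(438,482,.084),'jam',h(166,246,.101),'side',g(164,452,.099))
print(status.get_state()['q'].round(2))
E
```

```text
[0.50485195 0.18846988 0.014     ] 0.12756197829360608 0.12890784329413452
pad [0.50502054 0.18690648 0.013     ]
stapler top ends [0.44220014 0.1807461  0.016     ] [0.56555203 0.19489446 0.046     ] [0.50387609 0.18782028 0.031     ]
honey [0.45788131 0.34431615 0.088     ] side [0.45809904 0.3419507  0.084     ] jam [0.55777452 0.34552055 0.101     ] side [0.55643076 0.34694831 0.099     ]
[ 0.08  0.58 -0.07  2.19  0.1   0.38 -1.5 ]
```

All agree within 2 mm: stapler (0.504,0.188) against pad centre (0.505,0.188). Now honey (0.458,0.345) back first, then jam.

```bash
python3 -m creep '[2,20,5,-0.02, 2,32,5,-0.02, 2,36,5,-0.02, 2,36,0,-0.02, 2,36,0,-0.02, 2,36,0,-0.02, 2,36,0,-0.02, 2,36,0,0]' 88 20; python3 -m creep '[2,36,0,0, 2,36,0,0, 2,36,0,0, 2,24,0,0, 2,12,0,0,0,0,0,0]';python3 -c "
from h import *
print(status.get_state()['q'].round(2))"
```

```text
time: 28.92
eef_pos: [0.447, 0.211, 0.1859]
eef_rot: [-3.141, 0.002, 0.001]
force: [0.8, -0.3, -0.0]
finger_gap: 0.088
time: 29.42
eef_pos: [0.4559, 0.3573, 0.1856]
eef_rot: [-3.138, -0.006, 0.001]
force: [0.3, -1.3, -0.6]
finger_gap: 0.088
[-0.79  0.7   0.09  1.77 -0.09  0.67 -2.22]
```

```bash
python3 -m creep '[2,-7,-10,0,0,0,-15,0,0,0,-15,0,0,0,-15,0,0,0,0,0]'; python3 -c "
from h import *
print(status.get_state()['q'].round(2))
snap('side','s15',(220,140,380,290),4)"
```

```text
time: 29.83
eef_pos: [0.4578, 0.3423, 0.1285]
eef_rot: [3.138, -0.007, -0.008]
force: [0.2, -0.8, 0.5]
finger_gap: 0.0882
[-0.77  0.78  0.07  1.83 -0.1   0.55 -2.2 ]
```

View pics/s15.png

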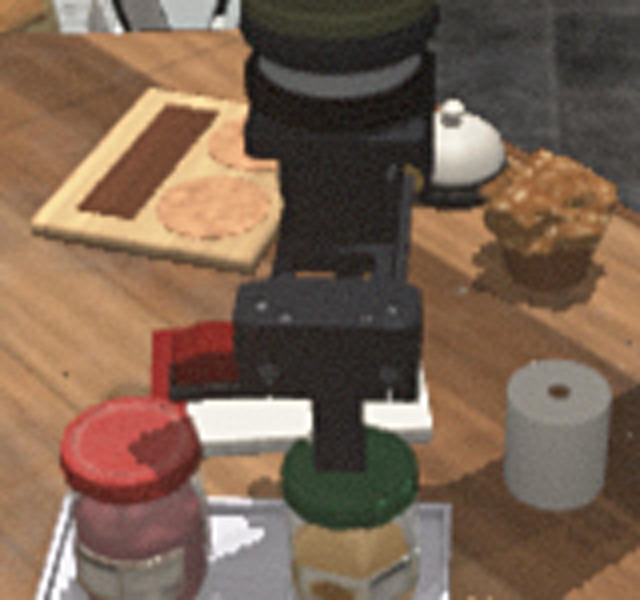

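```bash
python3 -m creep '[-2,0,-15,0,0,0,-18,0,0,0,-18,0,0,0,-15,0,0,0,-10,0,0,0,-4,0,0,0,0,0,0,0,0,0]'
```

```text
time: 30.55
eef_pos: [0.4589, 0.344, 0.0515]
eef_rot: [-3.141, 0.008, -0.001]
force: [0.1, -0.8, 0.5]
finger_gap: 0.0883
```

```bash
python3 -m creep '[-2,0,-4,0,0,0,-2,0,0,0,0,0]'; python3 -m creep '[0,0,0,0,0,0,0,0,0,0,0,0,0,0,0,0,0,0,0,0,0,0,0,0,0,0,0,0,0,0,0,0]' 50 20;  python3 -m creep '[0,0,0,0,0,0,0,0,0,0,0,0]'; python3 -m creep '[0,0,5,0, 0,0,10,0, 0,0,20,0, 0,0,20,0, 0,0,25,0, 0,0,25,0, 0,0,20,0,0,0,0,0]';python3 -c "
from h import *
snap('side','s16',(220,140,380,290),4)"
```

```text
time: 30.8
eef_pos: [0.4564, 0.3438, 0.0448]
eef_rot: [-3.142, 0.008, 0.0]
force: [-0.6, 0.7, 0.3]
finger_gap: 0.0879
time: 31.47
eef_pos: [0.4567, 0.3444, 0.0449]
eef_rot: [-3.141, 0.008, -0.001]
force: [-0.9, 2.7, 1.5]
finger_gap: 0.0644
time: 31.72
eef_pos: [0.4567, 0.3443, 0.0449]
eef_rot: [-3.141, 0.008, -0.001]
force: [-0.8, 2.2, 2.6]
finger_gap: 0.0641
time: 32.38
eef_pos: [0.4586, 0.344, 0.1738]
eef_rot: [-3.138, 0.01, -0.009]
force: [-0.1, 0.1, -2.0]
finger_gap: 0.0643
```

View pics/s16.png

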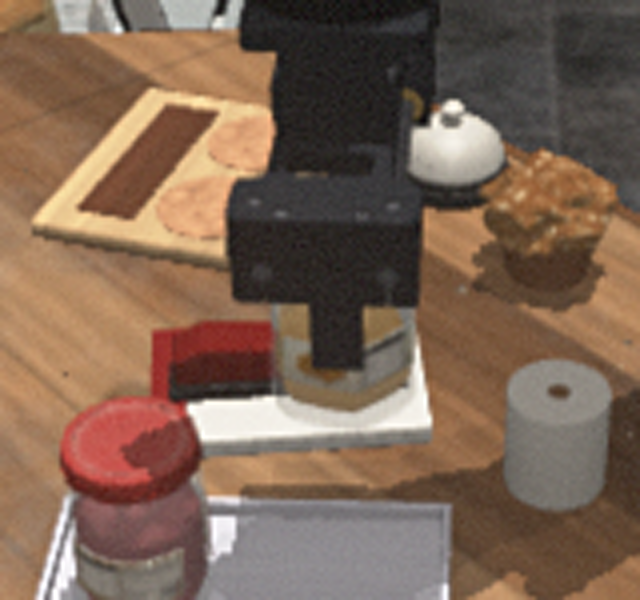

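```bash
python3 -m creep '[8,-18,0,0, 10,-26,0,0, 11,-33,0,0, 11,-35,0,0, 11,-35,0,0, 11,-35,0,0, 11,-35,0,0, 11,-35,0,0]'; python3 -m creep '[11,-35,0,0, 8,-22,0,0, 8,-12,0,0, 0,-4,0,0,0,0,0,0,0,0,0,0]'
```

```text
time: 33.1
eef_pos: [0.5393, 0.0893, 0.1682]
eef_rot: [3.14, -0.008, -0.006]
force: [0.7, -0.1, -2.7]
finger_gap: 0.0644
time: 33.6
eef_pos: [0.5666, 0.0211, 0.1691]
eef_rot: [-3.14, 0.004, 0.003]
force: [0.3, 0.4, -1.4]
finger_gap: 0.064
```

```bash
python3 -m creep '[0,0,-10,0, 0,0,-20,0, 0,0,-25,0, 0,0,-15,0, 0,0,-10,0, 0,0,0,0,0,0,0,0]';python3 -c "
from h import *
snap('side','s17',(200,80,340,220),5);snap('top','t17',(320,60,460,180),5)"
```

```text
time: 34.18
eef_pos: [0.5672, 0.0199, 0.0894]
eef_rot: [-3.141, 0.006, 0.001]
force: [-0.4, -0.1, -2.3]
finger_gap: 0.0641
```

View pics/s17.png

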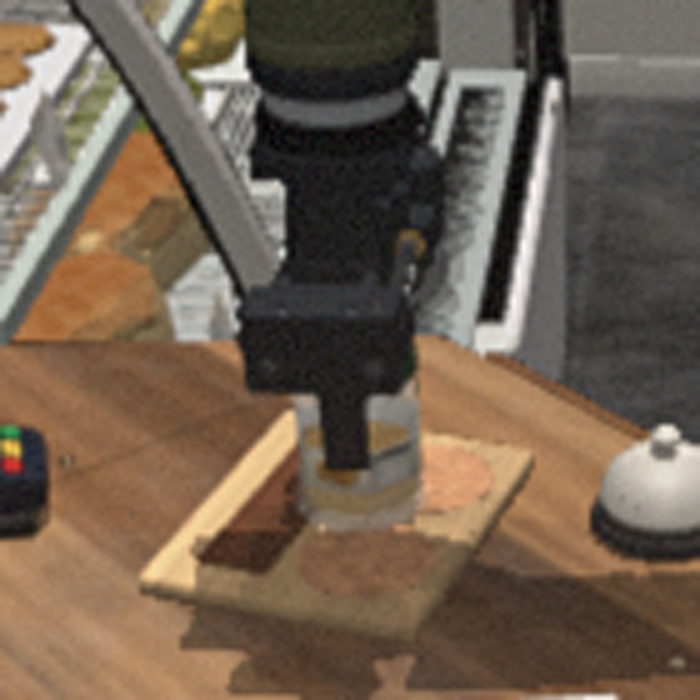

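View pics/t17.png

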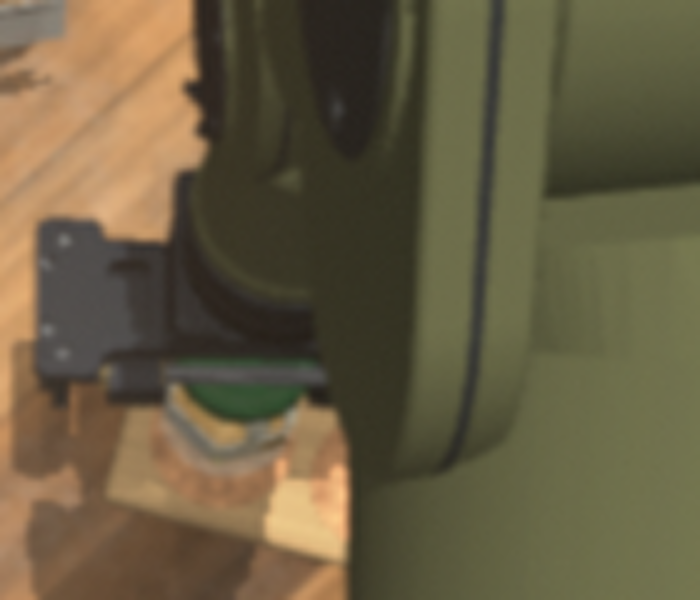

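```bash
python3 -c "
from h import *
for x in (.560,.565,.57): print(x,(proj('side',(x,.02,.06))-[200,80]+.4)*5, (proj('top',(x,.02,.055))-[320,60]+.4)*5)"
```

```text
0.56 [377.77119633 477.45392055] [226.51001269 429.89682672]
0.565 [367.6639239  477.23520673] [226.36603154 419.81262292]
0.57 [357.56019675 477.01656963] [226.22234188 409.74883446]
```

The jar's column puts it at x≈0.5695, against the seat's 0.5687. Lowering it onto the left seat.

```bash
python3 -m creep '[0,-1,-10,0, 0,0,-10,0, 0,0,-6,0, 0,0,-3,0,0,0,0,0]'; python3 -m creep '[0,0,-3,0,0,0,0,0]'; python3 -m creep '[0,0,-1,0,0,0,0,0]'; python3 -m creep '[0,0,-1,0,0,0,0,0]'
```

```text
time: 34.7
eef_pos: [0.5668, 0.0177, 0.0597]
eef_rot: [3.141, -0.008, -0.003]
force: [-0.9, -0.3, -3.4]
finger_gap: 0.064
time: 34.87
eef_pos: [0.5675, 0.0177, 0.0574]
eef_rot: [3.141, -0.008, -0.0]
force: [-0.1, 0.3, -2.4]
finger_gap: 0.0643
time: 35.03
eef_pos: [0.5677, 0.0178, 0.0568]
eef_rot: [3.142, -0.008, 0.0]
force: [0.5, 1.2, -1.6]
finger_gap: 0.0638
time: 35.2
eef_pos: [0.5676, 0.0178, 0.0558]
eef_rot: [3.142, -0.008, 0.0]
force: [-0.4, -0.3, -2.8]
finger_gap: 0.0642
```

```bash
python3 -m creep '[0,1,-1,0,0,0,0,0]'; python3 -m creep '[0,0,-1,0,0,0,0,0]'; python3 -m creep '[0,0,-1,0,0,0,0,0]'
```

```text
time: 35.37
eef_pos: [0.5676, 0.019, 0.0547]
eef_rot: [-3.141, 0.008, -0.0]
force: [-0.1, -0.9, -2.1]
finger_gap: 0.0642
time: 35.53
eef_pos: [0.5675, 0.0188, 0.0536]
eef_rot: [3.141, -0.008, -0.0]
force: [-0.3, -0.3, -1.1]
finger_gap: 0.064
time: 35.7
eef_pos: [0.5676, 0.0187, 0.0529]
eef_rot: [3.141, -0.008, 0.0]
force: [-1.2, 0.4, -0.3]
finger_gap: 0.0645
```

```bash
python3 -m creep '[0,0,-1,0,0,0,0,0]'
```

```text
time: 35.87
eef_pos: [0.5677, 0.0188, 0.0528]
eef_rot: [3.142, -0.008, 0.001]
force: [-2.2, -0.1, 9.0]
finger_gap: 0.0645
```

Seated at the predicted height. Releasing, then going up and clear for the jam.

```bash
python3 -m creep '[0,0,1,0,0,0,0,0,0,0,0,0,0,0,0,0,0,0,0,0,0,0,0,0]' 88; python3 -m creep '[0,0,10,0, 0,0,20,0, 0,0,25,0, 0,0,30,0, 0,0,30,0, 0,5,20,0,0,20,0,0,0,30,0,0]'; python3 -m creep '[0,36,0,0,0,36,0,0,0,36,0,0,0,36,0,0,0,36,0,0,0,36,0,0,0,25,0,0,0,15,0,0]'; python3 -m creep '[0,0,0,0]'; python3 -c "
from h import *
print(status.get_state()['q'].round(2))
snap('side','s18',(200,120,360,320),3);snap('top','t18',(330,60,450,180),5)"
```

```text
time: 36.37
eef_pos: [0.5676, 0.0187, 0.0526]
eef_rot: [3.141, -0.008, -0.0]
force: [-0.3, -0.4, 0.3]
finger_gap: 0.0881
time: 37.03
eef_pos: [0.5689, 0.0704, 0.1904]
eef_rot: [3.14, -0.018, 0.007]
force: [0.2, 0.4, -0.1]
finger_gap: 0.0876
time: 37.7
eef_pos: [0.5662, 0.3346, 0.1883]
eef_rot: [-3.139, 0.001, 0.0]
force: [0.4, -0.0, 0.3]
finger_gap: 0.0879
time: 37.78
eef_pos: [0.5662, 0.3344, 0.188]
eef_rot: [-3.138, -0.001, 0.0]
force: [-0.8, 0.7, -0.3]
finger_gap: 0.0883
[-0.64  0.79  0.06  1.52 -0.06  0.84 -2.12]
```

View pics/s18.png

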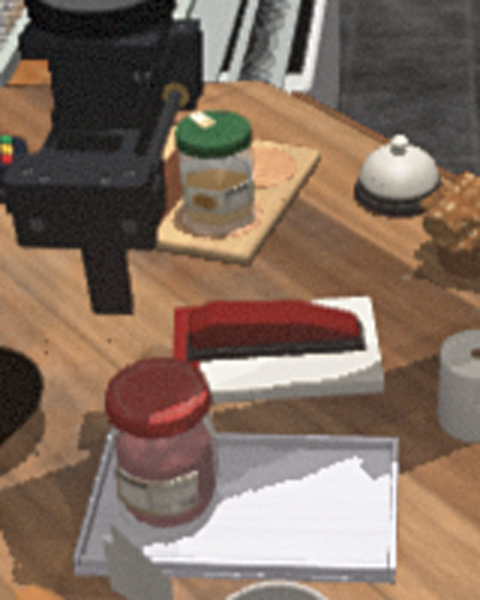

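View pics/t18.png

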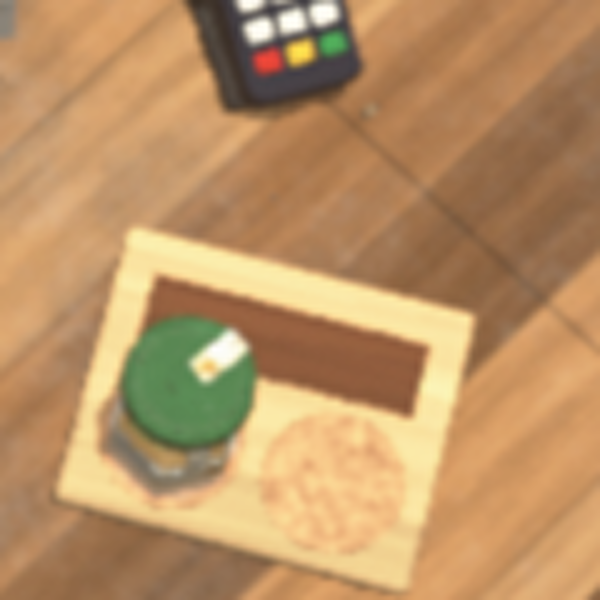

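The honey is back on the left seat: lid at crop (190,382) against (187,385) originally. Now over the jam.

```bash
python3 -c "
from h import *
print(ray('top',330+332/5-.4,60+482/5-.4,.012))"; python3 -m creep '[-4,6,-5,0, -4,6,-15,0, 0,0,-18,0, 0,0,-18,0, 0,0,0,0,0,0,0,0]';python3 -c "
from h import *
snap('side','s19',(180,140,340,320),3.5)"
```

```text
[ 0.54839349 -0.06073748  0.012     ]
time: 38.38
eef_pos: [0.5594, 0.3394, 0.1311]
eef_rot: [3.139, -0.012, -0.003]
force: [0.1, -0.4, 0.9]
finger_gap: 0.0882
```

View pics/s19.png

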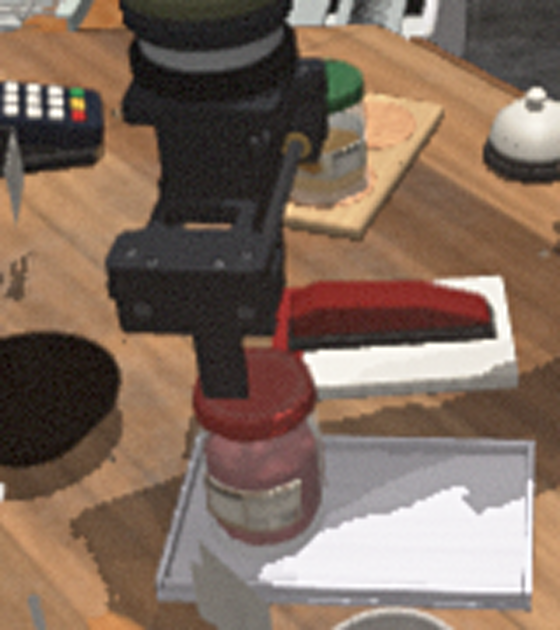

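```bash
python3 -c "
from h import *
print((proj('side',(.5594,.3394+.053,.131))-[180,140])*3.5,(proj('side',(.5575,.346,.101))-[180,140])*3.5)"; python3 -m creep '[-1,6,-8,0, 0,0,-15,0, 0,0,-15,0, 0,0,-15,0, 0,0,-12,0, 0,0,-8,0, 0,0,0,0,0,0,0,0]'
```

```text
[225.04460632 395.94290306] [251.30794605 380.76940484]
time: 39.1
eef_pos: [0.5587, 0.3478, 0.0588]
eef_rot: [3.142, -0.008, 0.0]
force: [-0.2, 0.8, 0.6]
finger_gap: 0.0883
```

The predicted pixels match what I see (225 and 251 against 223 and 255). Going the last 12 mm and gripping.

```bash
python3 -m creep '[-2,-2,-6,0, 0,0,-6,0, 0,0,0,0]'; python3 -m creep '[0,0,0,0,0,0,0,0,0,0,0,0,0,0,0,0,0,0,0,0,0,0,0,0,0,0,0,0,0,0,0,0]' 50 25;  python3 -m creep '[0,0,0,0,0,0,0,0,0,0,0,0]'; python3 -m creep '[0,0,5,0, 0,0,10,0, 0,0,20,0, 0,0,20,0, 0,0,25,0, 0,0,25,0, 0,0,25,0,0,0,0,0]';python3 -c "
from h import *
snap('side','s20',(180,100,340,280),3.5)"
```

```text
time: 39.35
eef_pos: [0.5559, 0.3452, 0.0459]
eef_rot: [3.141, -0.008, -0.002]
force: [-0.8, 0.0, -0.2]
finger_gap: 0.0879
time: 40.02
eef_pos: [0.5568, 0.3465, 0.0471]
eef_rot: [-3.141, 0.008, -0.001]
force: [-0.1, 2.2, 2.2]
finger_gap: 0.0623
time: 40.27
eef_pos: [0.5568, 0.3464, 0.0471]
eef_rot: [-3.141, 0.008, -0.001]
force: [0.1, 2.9, 2.8]
finger_gap: 0.0624
time: 40.93
eef_pos: [0.5592, 0.3461, 0.1818]
eef_rot: [-3.138, 0.01, -0.011]
force: [1.2, 0.5, -3.7]
finger_gap: 0.0626
```

View pics/s20.png

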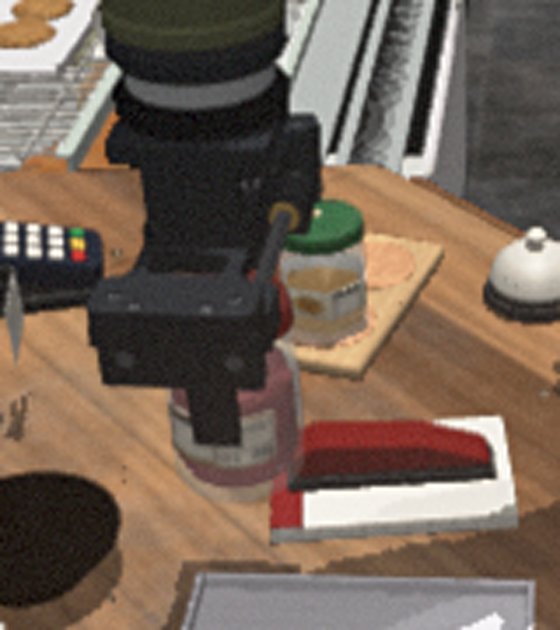

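```bash
python3 -c "
from h import *
print((proj('side',(.5592,.346,.165))-[180,100])*3.5)"; python3 -m creep '[0,-12,3,0.1, 0,-22,2,0.1, -1,-30,0,0.1, -1,-32,0,0.1, -1,-32,0,0.1, -1,-32,0,0.1, -1,-32,0,0.1, -1,-32,0,0.1]'; python3 -m creep '[-1,-32,0,0.1, -1,-32,0,0.1, -1,-32,0,0.1, -1,-32,0,0.1,-1,-26,0,0.1,0,-16,0,0,0,-8,0,0,0,0,0,0]'; python3 -m creep '[0,0,0,0]'
```

```text
[236.21524218 421.04661046]
time: 41.65
eef_pos: [0.5485, 0.1193, 0.1797]
eef_rot: [-2.894, -1.223, 0.008]
force: [0.2, -0.4, -5.0]
finger_gap: 0.0625
time: 42.32
eef_pos: [0.544, -0.0592, 0.1802]
eef_rot: [-2.509, -1.888, 0.006]
force: [0.1, 0.0, -4.9]
finger_gap: 0.0628
time: 42.4
eef_pos: [0.5449, -0.0554, 0.1809]
eef_rot: [-2.504, -1.894, 0.001]
force: [0.3, 1.3, -3.8]
finger_gap: 0.0624
```

```bash
python3 -m creep '[2,-4,-10,0, 1,0,-20,0, 0,0,-25,0, 0,0,-20,0, 0,0,-12,0, 0,0,0,0,0,0,0,0]';python3 -c "
from h import *
for n,o in(('side',(200,80)),('top',(330,60))): print(n,[((proj(n,p)-o+.4)*5).round(0) for p in ((.5477,-.0604,.012),(.5477,-.0604,.06))])
snap('side','s21',(200,80,340,220),5);snap('top','t21',(330,60,450,180),5)"
```

```text
time: 42.98
eef_pos: [0.5483, -0.0586, 0.0939]
eef_rot: [-2.502, -1.897, 0.001]
force: [0.2, 0.0, -3.8]
finger_gap: 0.0626
side [array([425., 478.]), array([421., 399.])]
top [array([331., 483.]), array([349., 453.])]
```

View pics/s21.png

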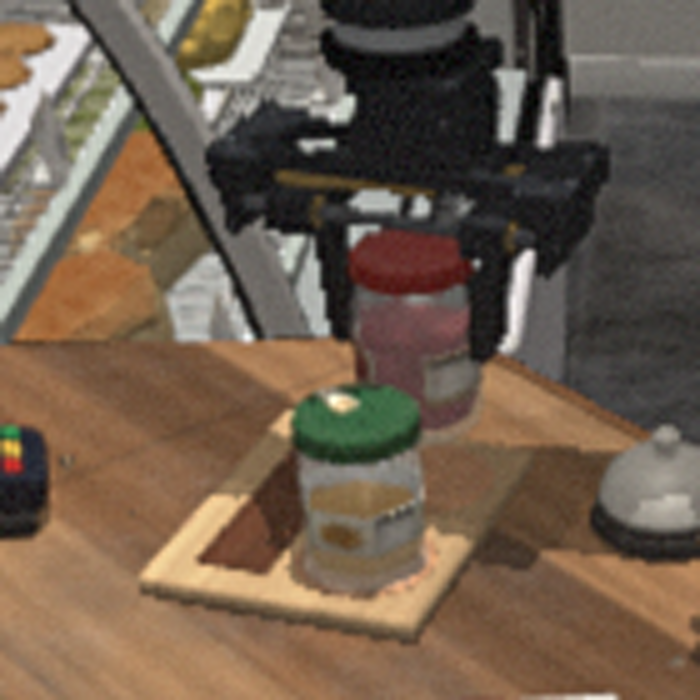

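View pics/t21.png

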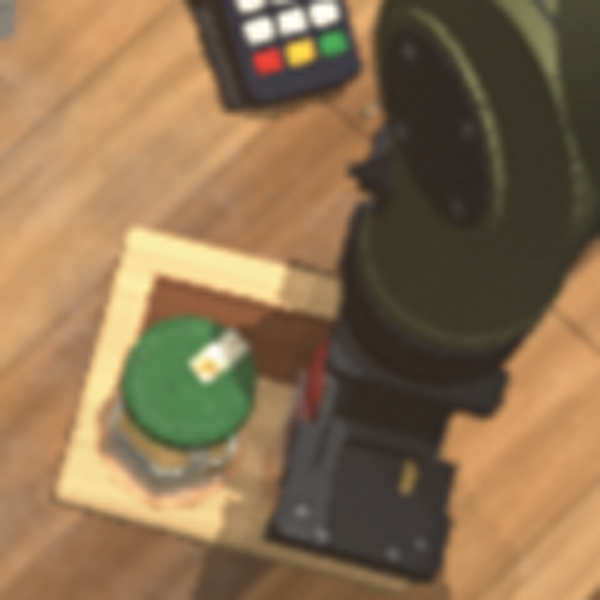

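The jam's bottom is centred at crop col ~421, and the seat predicts 421. Lowering.

```bash
python3 -m creep '[0,-1,-10,0, 0,0,-10,0, 0,0,-6,0, 0,0,-3,0,0,0,0,0,0,0,0,0]'; python3 -m creep '[0,0,-3,0,0,0,0,0]'; python3 -m creep '[0,0,-1,0,0,0,0,0]'; python3 -m creep '[0,0,-1,0,0,0,0,0]'
```

```text
time: 43.58
eef_pos: [0.5485, -0.0612, 0.0655]
eef_rot: [-2.506, -1.895, 0.0]
force: [0.3, 0.4, -4.2]
finger_gap: 0.0626
time: 43.75
eef_pos: [0.5486, -0.0613, 0.0626]
eef_rot: [2.506, 1.895, 0.0]
force: [0.1, -0.1, -4.2]
finger_gap: 0.0628
time: 43.92
eef_pos: [0.5486, -0.0613, 0.0617]
eef_rot: [2.506, 1.895, 0.0]
force: [0.9, -0.1, -4.3]
finger_gap: 0.0627
time: 44.08
eef_pos: [0.5486, -0.0613, 0.0607]
eef_rot: [2.506, 1.895, 0.0]
force: [-0.1, -0.7, -4.5]
finger_gap: 0.0628
```

```bash
python3 -m creep '[-1,0,-2,0,0,0,-1,0,0,0,0,0]'; python3 -m creep '[0,0,-1,0,0,0,0,0]'; python3 -m creep '[0,0,-1,0,0,0,0,0]'; python3 -m creep '[0,0,-1,0,0,0,0,0]'
```

```text
time: 44.33
eef_pos: [0.5473, -0.0613, 0.0575]
eef_rot: [-2.506, -1.895, 0.001]
force: [0.0, 0.1, -4.1]
finger_gap: 0.0624
time: 44.5
eef_pos: [0.5475, -0.0612, 0.0566]
eef_rot: [-2.506, -1.895, 0.0]
force: [-0.4, 0.7, -3.5]
finger_gap: 0.0628
time: 44.67
eef_pos: [0.5475, -0.0613, 0.0556]
eef_rot: [-2.506, -1.895, 0.0]
force: [1.1, 0.2, -5.0]
finger_gap: 0.0626
time: 44.83
eef_pos: [0.5476, -0.0613, 0.055]
eef_rot: [2.506, 1.895, 0.0]
force: [-1.3, 1.1, -0.7]
finger_gap: 0.0625
```

```bash
python3 -m creep '[0,0,-1,0,0,0,0,0]'; python3 -m creep '[0,0,1,0,0,0,0,0,0,0,0,0,0,0,0,0,0,0,0,0,0,0,0,0]' 88;  python3 -m creep '[0,0,10,0, 0,0,20,0, 0,0,25,0, 0,0,30,0, 0,0,30,0, -20,0,20,0,-35,0,0,0,-35,0,0,0]'; python3 -m creep '[-20,-30,0,0,-15,-30,0,0,-5,-20,0,0,0,0,0,0,0,0,0,0,0,0,0,0]';python3 -c "
from h import *
print(status.get_state()['joint_vel'].round(3),status.get_state()['eef_pos'])
snap('side','s22',(180,120,400,320),3);snap('top','t22',(190,60,440,220),3.2)"
```

```text
time: 45.0
eef_pos: [0.5476, -0.0613, 0.055]
eef_rot: [2.505, 1.894, 0.0]
force: [-3.0, 1.0, 8.4]
finger_gap: 0.063
time: 45.5
eef_pos: [0.5476, -0.0612, 0.0546]
eef_rot: [-2.506, -1.895, -0.0]
force: [-0.2, -0.3, -0.4]
finger_gap: 0.088
time: 46.17
eef_pos: [0.4582, -0.0611, 0.1917]
eef_rot: [2.504, 1.892, 0.007]
force: [-0.8, -0.3, -0.9]
finger_gap: 0.088
time: 46.67
eef_pos: [0.4183, -0.1405, 0.1902]
eef_rot: [2.505, 1.895, 0.002]
force: [-0.2, 0.7, 0.0]
finger_gap: 0.0882
[-0.021  0.006 -0.007  0.     0.001 -0.     0.003] [ 0.41828725 -0.14054584  0.19022447]
```

View pics/s22.png

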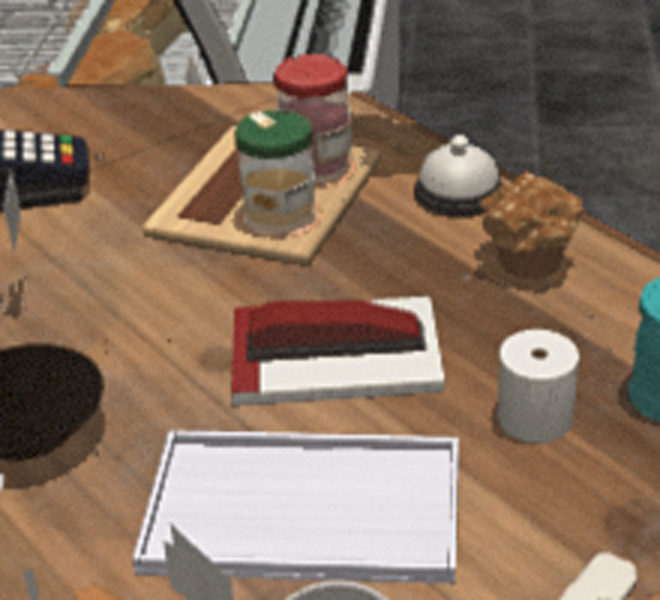

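View pics/t22.png

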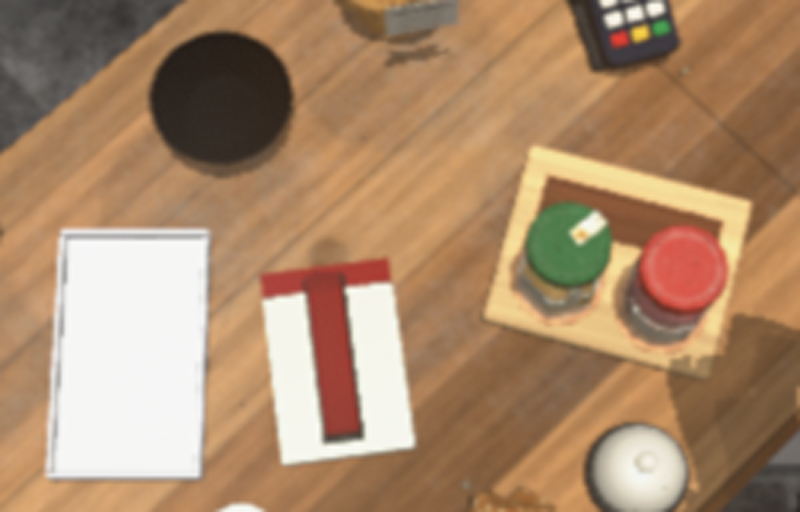

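The final views match the start. The jam lid is at (403,144) against (403.5,143) originally, and the honey lid at about (367,137) against (367,136.5). The stapler is centred along the pad, the tray is empty and the arm is clear.

```bash
python3 -m creep '[0,0,0,0,0,0,0,0,0,0,0,0]'; python3 -c "
from plant import manip
print(manip.hand_in())"
```

```text
time: 47.02
eef_pos: [0.4178, -0.1406, 0.1897]
eef_rot: [-2.505, -1.896, -0.0]
force: [0.2, -0.0, -0.7]
finger_gap: 0.0879
the job is handed in; nothing more can be done
None
```

I handed the job in at 47 s of the 122 s allowed. I stood both jars on the tray, laid the stapler on the pad, then put the honey back on the left seat and the jam on the right.

My last checks:
- **Stapler:** its centre measured about (0.504, 0.188), against the pad centre (0.505, 0.188). It is along the pad's length to within about 0.01 rad.
- **Jars:** both stand upright, with their lids within about 1.5 px of where they started.
- **Release:** the tray is empty, the gripper is open and clear, and the forces read about zero.
- **Forces:** at the end of each move the measured force stayed under about 15 N. I did not track it within moves.

- **Disagreements:** the two cameras differed by about 2–3 mm on the board and the jars, so I averaged them. One early by-eye side reading of the lids was 6–10 mm off and I did not use it. The honey jar sat about 5 mm off the gripper's centre on the first carry, and I corrected for that before setting it on the tray.

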